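Fetch the corkscrew from the blocked bar-tool drawer

ROBOT

A 6-joint arm with a two-finger parallel gripper is mounted at the origin on a cart in front of the work surface, level with it; the furniture and walls round the work are solid. World frame = base frame: x ahead of the robot, y to its left, z up, the work surface at z = 0. Lengths are in m, angles in rad, forces in N, time in s.
With the tool pointing down it reaches from about 0.35 to 0.975 m from the base axis. Payload 4.9 kg.
Tool frame: the origin (TCP) lies on the centre line of the jaws, within the pads' length; the fingertips stand ahead of it and the grasp point (between the pads) is the TCP (manip.tip_extent is the z of the fingertips in the tool frame, in m); z points along the fingers, y is the line along which they close (so a half turn about z gives the same grasp; the last joint's range is limited). The gripper opens to 85 mm and grips with 20 to 120 N. Pads are 22 mm wide; open, the fingers measure 114 mm over their backs; the gripper's body (76 mm by 85 mm) begins 54 mm behind the grasp point. The pads swing forward as they close: fully open they stand 13 mm farther back than shut.
Start: joints at [-1.251, 0.053, 1.613, -0, 1.476, -0.119], TCP at [0.266, -0.566, 0.228] pointing down, gripper open.
Joint ranges: [-3.01, 3.01], [-1.01, 2.22], [0.06, 2.58], [-1.02, 4.17], [0.09, 2.62], [-3.14, 3.14]. Speed limits (rad/s): [2.57, 2.57, 3.14, 3.14, 3.14, 3.14].

INTERFACE

Orientations are given as a unit quaternion [w, x, y, z].
In Python, from plant import manip gives the robot as it stands. The module is installed in compiled form; this text tells all that it offers.
- The arm moves only by the shell command python3 -m crank 'ROWS'. ROWS is 1 to 5 rows, parted by a bar, with the numbers parted by commas; each row has 7 numbers: the opening from 0.0 (shut) to 1.0 (fully open), then dx, dy, dz in shares of the most that a row can go, 1 being 62.5 mm, then a rotation vector rx, ry, rz in parts of the range, where 1.0 means pi rad; each row shifts and turns the commanded pose from where the row before left it, along the tool's axes as they then stand; what a row does not reach is not made up. A row lasts 1/8 s, in which the tool goes at most 0.0625 m and 0.188 rad, less where a joint would pass 70% of its speed; a pose out of reach is approached as far as the arm can. The fingers move at their own pace and stop on an object; the grip force is fixed at half the most. Time passes only in rows, so rows that do not move let the fingers close. It prints the time, the measured TCP pose, the force, the opening and the grip force at its end. Input that does not fit is refused with a message, and nothing moves.
- manip.state(): the state, without advancing time (a new reading comes with each control period).
- manip.grab_frame(name): name is "scene" or "top" or "wrist"; returns (picture, depth): 480x640x3 uint8, red, green, blue; 480x640 float32, m along the optical axis (not along the pixel's ray), 0 where there is no reading.
- manip.camera_params(name): a dict with "intrinsics" (3x3 intrinsics, pixels), "xyz" and "orientation" of the camera in the world. Camera axes: x right, y down, z forward; pixel columns grow to the right and rows downward; lengths in m; the calibration is good to about 2 mm. A picture is of the moment at which its call begins: read the wrist's pose just before it. camera_params takes no time and is no camera call; for the wrist camera it gives the pose at the moment of the call.
- manip.job_done(): hands the job in; it is judged then, once.
Trained networks look in the newest picture that a camera, given by its name, has taken for a name from the list of things; names that differ only in an ending like _2 or _b are one class to them, and where a whole thing is asked for, a point or a joint stands for the part that bears it (a point fixed in the world has none). Each returns a list of dicts, best first, with "conf" (0 to 1); they miss things now and then, are a little off and sometimes report something else, mostly with a low value. They report only what shows in the picture. A call takes as long as a camera call. They do not tell look-alikes from the thing itself.
- manip.look_for(camera, query): "extent" ([left, top, right, bottom] in pixels, round what is visible of it).
- manip.outline_of(camera, query): "region" (480x640 bool, what is visible of it) and "extent" ([left, top, right, bottom] in pixels, round what is visible of it).
- manip.mark_of(camera, query): "centre" ([row, column] in pixels: a listed point, or the origin of a listed thing).
The state is a dict: "time": time; "joint_pos": joint angles; "joint_vel": joint speeds; "joint_efforts": joint torques, N m; "tool_pos": TCP position; "tool_rot": TCP orientation; "contact_force": force on the tool from outside, world axes, zero at the start; "ft_torque": the same for the moment, N m; "gripper_width": opening from 0.0 (shut) to 1.0 (fully open); "grasp_force": force on a finger pad.
Only numpy, scipy, OpenCV 4.12 (cv2) and the standard library are available. Lean on these libraries where they do the work, as an engineer would, in place of code of your own. Each camera call takes 0.05 s, during which the arm holds its last target. There are 200 camera calls.

TASK

The corkscrew for the drinks tray is in the drawer of the small glass-topped tool chest, but a spice jar and the jigger stand in front of it. Before you open the drawer, stand both upright on the empty chopping board beside the chest; then take out the corkscrew and lay it flat on the brass tray, inside its rim. Shut the drawer fully and stand the jar and the jigger upright again, each where it stood before, leaving the two tumblers and the whiskey bottle undisturbed.

Things in the scene. Friction and masses are not known exactly. Their poses are not given: they have to be found in the camera images.
- tool_drawer (a joint): drawer of the fixed walnut tool chest (160 mm deep, 172 wide, 72 high, glass window in its top); m, 0 = shut, 0.095 = open to its stop. Slides out along the chest's -x, the way the knob points (to the robot), with 1 to 2 N friction, and stays where left. Drawer front 148 mm wide, heights 15 to 61 mm. Open it fully to have 45 mm between the corkscrew's centre line and the chest's top
- drawer_knob (a point): centre of the drawer's brass knob: 25 mm diameter, 16 mm long, on a 10 mm stem, 40 mm above the worktop; 26 mm in front of the drawer front (its end face 35 mm). Axes are the chest's: -x points out of the front (opening direction), y along the front, z up. Pinch it from above, fingers closing along y
- corkscrew: black folded corkscrew, rigid, lying on the drawer floor (20 mm above the worktop), seen through the glass; 21 (x) x 110 (y) x 14 mm; origin at the centre of the underside: grasp there, across x. It lies along the drawer front, 50 mm behind the front's face, 38 mm behind its inner face (41 mm high); an 18 mm high divider 48 mm behind it. Rides with the drawer
- spice_jar: small round glass spice jar with paper label and dark screw lid (a pale disc on top), 41 mm diameter all the way up, 105 mm high; origin at the centre of its foot, z up. Stands on the worktop about 80 mm in front of the drawer front, left or right of the knob
- jigger: double-ended brass jigger (hourglass measuring cup), 43 mm diameter, 86 mm high; origin at the centre of its foot, z up. Its contact shape is a plain 43 mm cylinder: grasp it anywhere. Stands beside the spice jar in front of the drawer, about 100 mm from it centre to centre
- cut_board: wooden chopping board, fixed, 280 mm (x) by 200 mm (y), 17 mm thick, nothing on it; origin at the centre of its underside. To the left or to the right of the chest: the side area
- brass_tray: round brass bar tray, fixed, 320 mm across, rim 18 mm high, flat floor 4 mm above the worktop with 143 mm free radius; origin at the centre of its underside, z up. On the other side of the chest. The tumblers stand on its far half (+x of its frame); the near half is free: there the corkscrew fits, centre about 55 mm towards -x, length along y
- tumbler_1: cut-glass tumbler, 69 mm diameter, 88 mm high, standing on the tray about 65 mm along +x and 50 mm along +y of the tray frame; origin at the centre of its foot. Leave it alone
- tumbler_2: a like tumbler about 65 mm along +x and 50 mm along -y of the tray frame; origin at the centre of its foot. Leave it alone
- rye_bottle: flat whiskey bottle with black stopper, 58 x 92 mm, 218 mm high, standing at the back of the chest's top; origin at the centre of its foot. Leave it alone. Wall cabinets hang above and behind it, fronts at world x = 0.60 m, undersides 0.52 m above the worktop: carry low and keep wrist and arm clear of them
Not all that is in view belongs to the job. Leave any blue look-alike of the spice_jar alone. What is shaped like the jigger but pink is not meant.

How it is judged:
By the outcome, as a careful person would: the job done as asked, in the order asked, and still so for the second after the job is handed in, with the robot touching nothing.
It also fails if it takes over 131 s, if anything falls off the work surface, if the arm or the gripper's body presses on something with over 40 N, if the wrist force passes 120 N, or if a joint passes its speed limit or range.

## Working session

There is one attempt and no reset: what is moved stays moved. The work goes in short steps, Python scripts to look and compute and a shell command to move; the robot and the scene stay as the last step left them, time stands still between calls to the robot, and variables do not carry over. Pictures are saved under pics/ and viewed, at most 14 in all, crops included, and the job is handed in when it is done.

```bash
mkdir -p pics; cat > h.py <<'E'
import numpy as np, cv2
from plant import manip
from scipy.spatial.transform import Rotation as R
def Rq(q): return R.from_quat([q[1],q[2],q[3],q[0]]).as_matrix()
def cam(n):
    p=manip.camera_params(n); return np.array(p["intrinsics"]),np.array(p["xyz"]),Rq(p["orientation"])
def world(n,d,mask=None):
    K,t,M=cam(n); v,u=np.nonzero((d>0) if mask is None else (mask&(d>0))); z=d[v,u]
    return (M@np.array([(u-K[0,2])/K[0,0]*z,(v-K[1,2])/K[1,1]*z,z])).T+t
def ray(n,u,v,zp):
    K,t,M=cam(n); r=M@np.array([(u-K[0,2])/K[0,0],(v-K[1,2])/K[1,1],1]); return t+r*(zp-t[2])/r[2]
def proj(n,P):
    K,t,M=cam(n); c=M.T@(np.array(P)-t); return (K@c/c[2])[:2]
E
python3 - <<'E'
from h import *
print(manip.state(), manip.tip_extent)
for n in("scene","top"):
    im,d=manip.grab_frame(n); cv2.imwrite(f"pics/{n}0.png",im[:,:,::-1]); np.save(n,d)
    print(n,cam(n))
    for q in["spice_jar","jigger","cut_board","brass_tray","corkscrew","tumbler_1","rye_bottle","tool_drawer"]:
        print(q,[(np.round(o["extent"]),round(o["conf"],2)) for o in manip.look_for(n,q)])
    for q in["drawer_knob","spice_jar","jigger","corkscrew"]: print(q,[(np.round(o["centre"]),round(o["conf"],2)) for o in manip.mark_of(n,q)])
E
```

```text
{'time': 0.0, 'joint_pos': array([-1.25099533e+00,  5.33775262e-02,  1.61433520e+00, -1.63300734e-05,
        1.47597540e+00, -1.18943327e-01]), 'joint_vel': array([ 0.00091826,  0.00088223, -0.00166341,  0.00039876,  0.00034895,
        0.0008867 ]), 'joint_efforts': array([ 7.92059072e-04, -3.93679941e+01, -3.70175457e+01, -2.35314377e-05,
        7.08013598e-03, -1.96632151e-06]), 'tool_pos': array([ 0.2653271 , -0.5651772 ,  0.22682559]), 'tool_rot': array([-1.04164591e-03,  9.76033564e-01,  2.17617519e-01, -1.13133115e-04]), 'contact_force': array([-0.65489602, -0.20382583, -0.1631175 ]), 'ft_torque': array([0.01977658, 0.00478752, 0.01776439]), 'grasp_force': 0.0, 'gripper_width': 1.0017262692108047} 0.019
scene (array([[539.75358679,   0.        , 319.77720382],
       [  0.        , 539.75358679, 237.81891248],
       [  0.        ,   0.        ,   1.        ]]), array([0.13391504, 0.76844241, 0.78212862]), array([[-0.91097051, -0.25249219,  0.32616013],
       [-0.41245683,  0.55095736, -0.72548284],
       [ 0.00347843, -0.79542044, -0.60604803]]))
spice_jar [(array([380., 
[... 1155 characters left out ...]
ger [(array([303., 298., 320., 314.]), 0.67), (array([346., 258., 363., 276.]), 0.65)]
cut_board [(array([404., 215., 482., 311.]), 0.86)]
brass_tray [(array([148., 217., 267., 335.]), 0.94), (array([403., 215., 483., 313.]), 0.63)]
corkscrew [(array([321., 164., 357., 203.]), 0.42)]
tumbler_1 [(array([173., 232., 204., 262.]), 0.79), (array([210., 233., 236., 269.]), 0.7)]
rye_bottle [(array([321., 166., 357., 204.]), 0.75)]
tool_drawer [(array([308., 236., 362., 253.]), 0.58)]
drawer_knob [(array([248., 334.]), 0.73)]
spice_jar [(array([300., 364.]), 0.75), (array([267., 310.]), 0.7)]
jigger [(array([269., 352.]), 0.8), (array([253., 192.]), 0.64), (array([306., 315.]), 0.49)]
corkscrew []
```

```bash
python3 - <<'E'
import cv2
a=cv2.imread("pics/scene0.png"); b=cv2.imread("pics/top0.png")
cv2.imwrite("pics/s1.png",cv2.resize(a[120:480,160:460],(667,600)[:2] if 0 else (500,600),interpolation=3))
cv2.imwrite("pics/t1.png",cv2.resize(b[140:350,140:500],(800,467),interpolation=3))
E
```

```text
(no output)
```

View pics/s1.png

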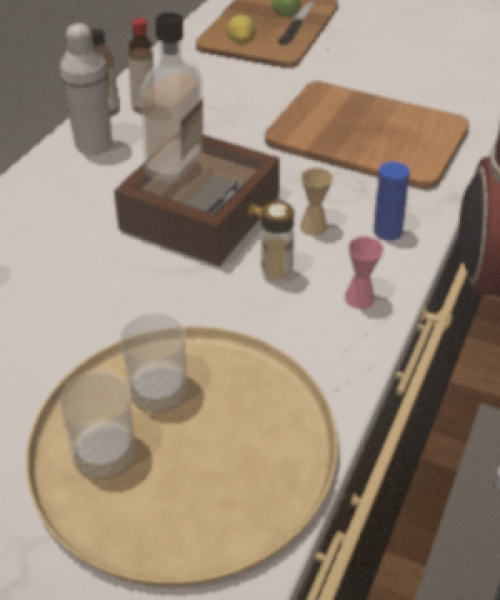

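View pics/t1.png

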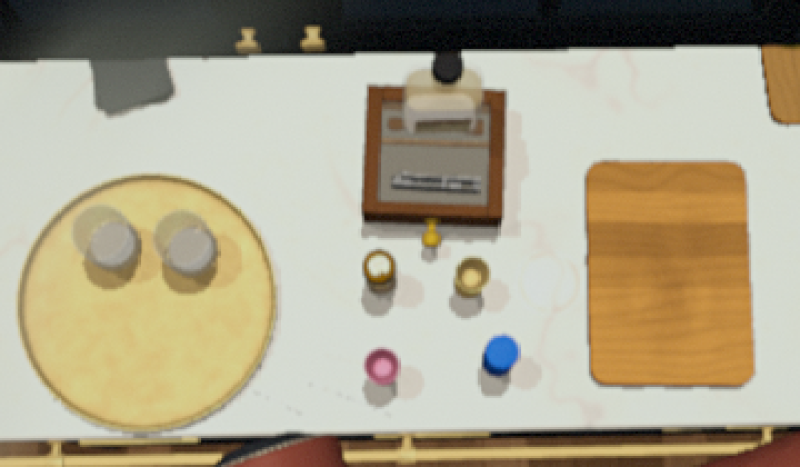

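The scene view shows the wanted jar (white-disc lid, scene px ~(326,264)) and the brass jigger (~(349,241)) in front of the chest. Their look-alikes are nearer the robot: the blue jar (~(392,240)) and the pink jigger (~(380,284)). In the top view the jar is at (311,260), jigger (352,265), blue (365,299), pink (311,305). The board is on the right (-y) and the tray on the left. I choose the glass jar and the brass jigger.

```bash
python3 - <<'E'
from h import *
ims={}
for n in("top","scene"):
    im,d=manip.grab_frame(n); ims[n]=im
    P=world(n,d); print(n,"table z",np.median(P[(abs(P[:,0]-.35)<.03)&(abs(P[:,1]+0.02)<.02)][:,2]))
    for q in("spice_jar","jigger","brass_tray","cut_board","tumbler_1","rye_bottle"):
        for o in manip.outline_of(n,q):
            p=world(n,d,o["region"]); 
            if len(p)<20: continue
            zt=np.percentile(p[:,2],97); t=p[p[:,2]>zt-.008]
            print(q,round(o["conf"],2),np.round(o["extent"]),"n",len(p),"ztop",zt.round(3),"med",np.median(p,0).round(3),"topmid",((t.min(0)+t.max(0))/2).round(3),"rng",np.percentile(p[:,:2],2,axis=0).round(3),np.percentile(p[:,:2],98,axis=0).round(3))
    # chest: wood points z .06-.08
    m=(P[:,2]>.062)&(P[:,2]<.082)&(P[:,0]>.45)&(P[:,0]<.85)&(abs(P[:,1]+.06)<.15)
    r=cv2.minAreaRect(P[m][:,:2].astype(np.float32)); print("chest",r,m.sum())
    m=(P[:,2]>.008)&(P[:,2]<.026)&(P[:,1]<-.2)&(P[:,1]>-.55)&(P[:,0]>.3)&(P[:,0]<.68)
    print("board",cv2.minAreaRect(P[m][:,:2].astype(np.float32)),m.sum())
cv2.imwrite("pics/crop.png",cv2.resize(ims["scene"][200:330,280:440],(800,650)[:1]+(600,),interpolation=3))
E
```

```text
top table z 0.047131759691656616
spice_jar 0.73 [359. 290. 373. 310.] n 248 ztop 0.11 med [ 0.367 -0.161  0.103] topmid [ 0.371 -0.162  0.108] rng [ 0.351 -0.181] [ 0.389 -0.143]
spice_jar 0.51 [302. 252. 322. 273.] n 248 ztop 0.111 med [ 0.466 -0.023  0.101] topmid [ 0.472 -0.022  0.107] rng [ 0.453 -0.04 ] [ 0.489 -0.005]
jigger 0.72 [305. 296. 319. 315.] n 238 ztop 0.087 med [ 0.362 -0.023  0.064] topmid [ 0.359 -0.024  0.086] rng [ 0.34  -0.043] [ 0.389 -0.004]
jigger 0.6 [346. 260. 362. 274.] n 225 ztop 0.087 med [ 0.466 -0.131  0.059] topmid [ 0.465 -0.131  0.084] rng [ 0.447 -0.15 ] [ 0.483 -0.113]
brass_tray 0.61 [148. 217. 267. 335.] n 9437 ztop 0.018 med [0.436 0.268 0.003] topmid [0.454 0.266 0.052] rng [0.308 0.121] [0.6   0.413]
cut_board 0.7 [405. 215. 481. 316.] n 7342 ztop 0.023 med [ 0.471 -0.376  0.015] topmid [ 0.474 -0.376  0.023] rng [ 0.341 -0.472] [ 0.608 -0.281]
cut_board 0.65 [309. 236. 347. 250.] n 162 ztop 0.056 med [ 0.539 -0.08   0.043] topmid [ 0.526 -0.056  0.058] rng [ 0.508 -0.119] [ 0.545 -0.022]
tumbler_1 0.89 [172. 233. 205. 263.] n 693 ztop 0.09 m
[... 1328 characters left out ...]
.018] rng [ 0.342 -0.473] [ 0.608 -0.277]
tumbler_1 0.71 [230. 307. 274. 369.] n 2081 ztop 0.092 med [0.514 0.217 0.057] topmid [0.516 0.229 0.089] rng [0.483 0.177] [0.549 0.244]
tumbler_1 0.68 [194. 339. 242. 406.] n 2283 ztop 0.091 med [0.524 0.311 0.058] topmid [0.526 0.308 0.089] rng [0.492 0.275] [0.558 0.341]
rye_bottle 0.8 [245. 124. 284. 229.] n 2893 ztop 0.287 med [ 0.647 -0.076  0.175] topmid [ 0.658 -0.102  0.285] rng [ 0.633 -0.133] [ 0.684 -0.053]
chest ((0.6512060165405273, -0.09343525022268295), (0.17897121608257294, 0.4042710065841675), 85.09700012207031) 3367
board ((0.5090734958648682, -0.4091421365737915), (0.27207133173942566, 0.3457050025463104), 88.72810363769531) 4678
```

View pics/crop.png

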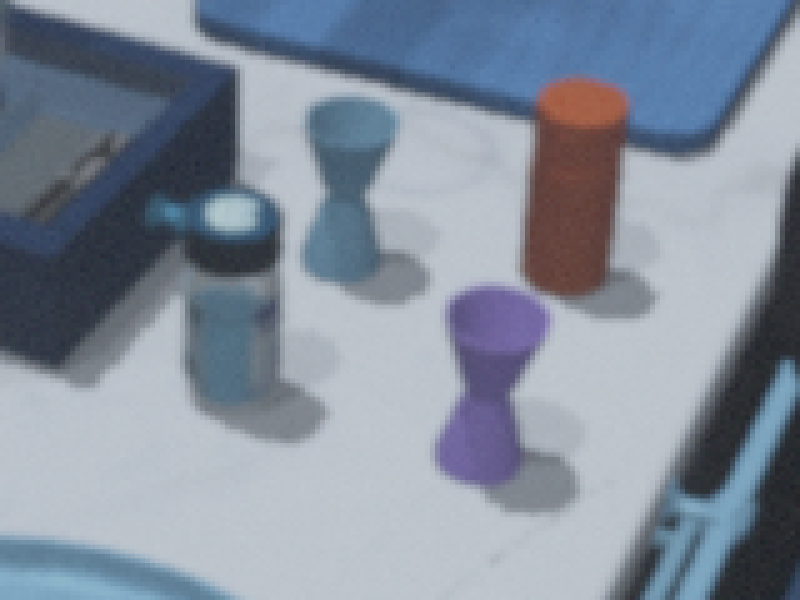

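The crop (colours swapped) confirms it: the clear jar with the white disc on its lid and the brass jigger stand by the knob. The blue jar and the pink jigger are nearer the robot.

```bash
cat > m.py <<'E'
from h import *
from scipy.optimize import least_squares
def circ(p,c0,r,zlo,zhi):
    q=p[(p[:,2]>zlo)&(p[:,2]<zhi)&(np.hypot(*(p[:,:2]-c0).T)<r+.012)][:,:2]
    f=least_squares(lambda c:np.hypot(*(q-c).T)-r,c0,loss="soft_l1",f_scale=.002); return f.x,len(q)
E
python3 - <<'E'
from m import *
for n in("top","scene"):
    im,d=manip.grab_frame(n); P=world(n,d)
    print(n,"jar",circ(P,np.array([.472,-.022]),.0205,.08,.1),"jig",circ(P,np.array([.466,-.132]),.0215,.072,.084),"blue",circ(P,np.array([.372,-.161]),.0205,.04,.1),"pink",circ(P,np.array([.36,-.024]),.0215,.072,.084))
    K,t,M=cam(n)
    hsv=cv2.cvtColor(im,cv2.COLOR_RGB2HSV); V=np.zeros(d.shape+(3,)); v,u=np.nonzero(d>0); V[v,u]=P
    ch=(V[:,:,2]>.064)&(V[:,:,2]<.082)&(V[:,:,0]>.5)&(V[:,:,0]<.75)&(abs(V[:,:,1]+.09)<.13)&(d>0)&(hsv[:,:,2]<125)
    p=V[ch]; print("wood",len(p),p.min(0).round(3),p.max(0).round(3))
    # front edge: per y-bin min x ; left/right edges
    def line(a,b,fn,lo,hi):
        xs=[];ys=[]
        for y in np.arange(lo,hi,.006):
            s=p[abs(p[:,a]-y)<.003]
            if len(s)>3: xs.append(y); ys.append(fn(s[:,b]))
        c=np.polyfit(xs,ys,1); return c,len(xs),np.std(np.polyval(c,xs)-ys)
    mn=lambda s:np.percentile(s,3); mx=lambda s:np.percentile(s,97)
    print("front",line(1,0,mn,-.15,-.03)); print("left",line(0,1,mx,.57,.68)); print("right",line(0,1,mn,.57,.68))
    f=(V[:,:,2]>.02)&(V[:,:,2]<.058)&(V[:,:,0]>.5)&(V[:,:,0]<.6)&(abs(V[:,:,1]+.09)<.075)&(d>0)&(hsv[:,:,2]<110)
    q=V[f]; c=np.polyfit(q[:,1],q[:,0],1); print("face",c,len(q),"x@-.085",np.polyval(c,-.085))
    for o in manip.outline_of(n,"corkscrew"): print("cork",o["conf"],o["extent"])
    for o in manip.mark_of(n,"drawer_knob"): print("knob",o["conf"],ray(n,o["centre"][1],o["centre"][0],.04))
E
```

```text
top jar (array([ 0.47420114, -0.02299287]), 37) jig (array([ 0.46390881, -0.13137178]), 64) blue (array([ 0.37095176, -0.16436339]), 76) pink (array([ 0.35909193, -0.02480658]), 59)
wood 1543 [ 0.534 -0.177  0.064] [ 0.703 -0.004  0.081]
front (array([0.07177566, 0.54783457]), 20, np.float64(0.0007878621040320489))
left (array([-0.04535728,  0.01844105]), 19, np.float64(0.0012995032955564385))
right (array([-0.08627758, -0.11837917]), 19, np.float64(0.0011763078628143414))
face [0.05631358 0.54553103] 162 x@-.085 0.5407443799874264
knob 0.54 [ 0.51279029 -0.08627862  0.04      ]
scene jar (array([ 0.47635989, -0.02403505]), 142) jig (array([ 0.46705711, -0.13155404]), 143) blue (array([ 0.37298656, -0.16418229]), 413) pink (array([ 0.36036154, -0.02241875]), 176)
wood 2476 [ 0.537 -0.175  0.064] [0.704 0.001 0.082]
front (array([0.07661863, 0.55005932]), 20, np.float64(0.0012682788187181975))
left (array([-0.05027807,  0.02537679]), 19, np.float64(0.0007320009037923714))
right (array([ 0.93100368, -0.72395591]), 19, np.float64(0.03324585723495959))
face [0.05952716 0.5477057 ] 426 x@-.085 0.5426458918594493
knob 0.79 [ 0.50472204 -0.07928812  0.04      ]
```

Units first: shifts go in shares of 62.5 mm and turns go in shares of pi rad. So 0.147 rad / 3.1416 = 0.0468.

```bash
python3 -m crank '1,0,0,0,0,0,0.0468 | 1,0,0,0,0,0,0.0468 | 1,0,0,0,0,0,0.0462'; python3 -m crank '1,0.32,-0.8,0,0,0,0 | 1,0.32,-0.8,0,0,0,0 | 1,0.32,-0.8,0,0,0,0 | 1,0.32,-0.8,0,0,0,0 | 1,0.32,-0.8,0,0,0,0'; python3 -m crank '1,0.32,-0.8,0,0,0,0 | 1,0.32,-0.8,0,0,0,0 | 1,0.32,-0.8,0,0,0,0 | 1,0.32,-0.8,0,0,0,0 | 1,0,0,0,0,0,0'
python3 - <<'E'
from m import *
s=manip.state(); print(s["tool_pos"],Rq(s["tool_rot"]).round(3),s["joint_pos"])
im,d=manip.grab_frame("wrist"); cv2.imwrite("pics/w1.png",im[:,:,::-1]); P=world("wrist",d); print(cam("wrist"))
print("jar",circ(P,np.array([.474,-.0235]),.0205,.02,.1),"jig",circ(P,np.array([.465,-.1315]),.0215,.072,.084))
for q in("spice_jar","jigger","drawer_knob","corkscrew"):print(q,[(o["conf"],np.round(o["centre"]),ray("wrist",o["centre"][1],o["centre"][0],dict(drawer_knob=.04,corkscrew=.02).get(q,0))) for o in manip.mark_of("wrist",q)])
E
```

```text
time: 2.68
tool_pos: [0.2655, -0.5658, 0.2281]
tool_rot: [-0.0, 1.0, -0.003, 0.0]
contact_force: [-0.1, -0.8, -0.9]
gripper_width: 0.997
grasp_force: 0.0
time: 3.3
tool_pos: [0.366, -0.3142, 0.2283]
tool_rot: [0.0, 1.0, -0.0, 0.0]
contact_force: [1.0, 0.5, -0.4]
gripper_width: 1.0
grasp_force: 0.0
time: 3.92
tool_pos: [0.4463, -0.113, 0.2283]
tool_rot: [-0.0, 1.0, 0.003, 0.0]
contact_force: [0.8, -0.5, 0.1]
gripper_width: 0.997
grasp_force: 0.0
[ 0.44633859 -0.11302636  0.22828921] [[ 1.     0.006  0.   ]
 [ 0.006 -1.     0.   ]
 [ 0.    -0.    -1.   ]] [-4.10178832e-01 -3.59590592e-01  1.98051269e+00  4.85801044e-04
  1.52033835e+00  1.15487896e+00]
(array([[362.05442066,   0.        , 320.19938518],
       [  0.        , 362.05442066, 236.50153881],
       [  0.        ,   0.        ,   1.        ]]), array([ 0.52301292, -0.11422873,  0.37492193]), array([[ 2.60816208e-03, -9.53515439e-01, -3.01332882e-01],
       [-9.99996182e-01, -2.21186023e-03, -1.65633846e-03],
       [ 9.12838073e-04,  3.01336051e-01, -9.53517567e-01]]))
jar (array([ 0.47633095, -0.02345823]), 1086) jig (array([ 0.47106769, -0.13223912]), 647)
spice_jar [(0.62, array([260., 362.]), array([ 0.37667461, -0.16188883,  0.        ])), (0.59, array([169., 228.]), array([ 0.47660242, -0.02159675,  0.        ]))]
jigger [(0.86, array([266., 238.]), array([ 0.37008841, -0.02515466,  0.        ])), (0.7, array([175., 339.]), array([ 0.4707062 , -0.13547204,  0.        ]))]
drawer_knob [(0.88, array([131., 287.]), array([ 0.51519723, -0.08777479,  0.04      ]))]
corkscrew []
```

Converted, -0.046 m is -0.736, 0.03 m is 0.48.

```bash
python3 -m crank '1,0.24,-0.736,0,0,0,0 | 1,0.24,-0.736,0,0,0,0 | 1,0,0,0.48,0,0,0 | 1,0,0,0,0,0,0'
```

```text
time: 4.68
tool_pos: [0.474, -0.0243, 0.1956]
tool_rot: [-0.0, 1.0, -0.001, -0.003]
contact_force: [-0.4, 0.2, 0.4]
gripper_width: 1.0
grasp_force: 0.0
```

Converted, 0.045 m is 0.72, 0.03 m is 0.48.

```bash
python3 -m crank '1,0,0,0.72,0,0,0 | 1,0,0,0.72,0,0,0 | 1,0,0,0.48,0,0,0 | 1,0,0,0.112,0,0,0 | 1,0,0,0,0,0,0';python3 -m crank '0.3,0,0,0,0,0,0 | 0.3,0,0,0,0,0,0 | 0.3,0,0,0,0,0,0 | 0,0,0,0,0,0,0 | 0,0,0,0,0,0,0'; python3 -m crank '0,0,0,0,0,0,0 | 0,0,0,0,0,0,0'
```

```text
time: 5.3
tool_pos: [0.4763, -0.0247, 0.0722]
tool_rot: [0.0, 1.0, -0.001, 0.001]
contact_force: [-0.5, -0.5, 0.2]
gripper_width: 0.999
grasp_force: 0.0
time: 5.92
tool_pos: [0.4767, -0.0238, 0.0725]
tool_rot: [0.0, 1.0, -0.0, 0.001]
contact_force: [-0.6, 0.9, 6.3]
gripper_width: 0.459
grasp_force: 60.4
time: 6.18
tool_pos: [0.4767, -0.0238, 0.0726]
tool_rot: [0.0, 1.0, 0.0, 0.001]
contact_force: [-1.0, 1.0, 5.5]
gripper_width: 0.458
grasp_force: 60.4
```

Converted, 0.052 m is 0.832, -0.045 m is -0.72.

```bash
python3 -m crank '0,0,0,-0.48,0,0,0 | 0,0,0,-0.72,0,0,0 | 0,0,0,-0.72,0,0,0 | 0,0,0.32,0,0,0,0 | 0,0,0.832,0,0,0,0'; python3 -m crank '0,0,0.832,0,0,0,0 | 0,0,0.832,0,0,0,0 | 0,0.24,0.832,0,0,0,0 | 0,0.24,0.832,0,0,0,0 | 0,0.24,0.832,0,0,0,0';python3 -m crank '0,0.24,0,0.48,0,0,0 | 0,0,0,0.64,0,0,0 | 0,0,0,0.32,0,0,0 | 0,0,0,0,0,0,0 | 0,0,0,0,0,0,0'
```

```text
time: 6.8
tool_pos: [0.4758, -0.0954, 0.1916]
tool_rot: [0.0, 1.0, 0.002, 0.001]
contact_force: [-0.3, -0.4, -0.9]
gripper_width: 0.46
grasp_force: 60.7
time: 7.42
tool_pos: [0.5205, -0.3573, 0.1902]
tool_rot: [-0.0, 1.0, -0.0, -0.0]
contact_force: [1.0, 0.4, -0.8]
gripper_width: 0.462
grasp_force: 60.7
time: 8.05
tool_pos: [0.5364, -0.3564, 0.1029]
tool_rot: [0.001, 1.0, -0.0, 0.001]
contact_force: [0.1, -0.2, 0.3]
gripper_width: 0.458
grasp_force: 60.9
```

```bash
python3 -m crank '0,0,0,0.112,0,0,0 | 0,0,0,0.048,0,0,0 | 0,0,0,0,0,0,0 | 0,0,0,0.024,0,0,0 | 0,0,0,0,0,0,0'
```

```text
time: 8.68
tool_pos: [0.5358, -0.356, 0.0901]
tool_rot: [0.0, 1.0, -0.0, 0.0]
contact_force: [-0.3, 1.0, 0.7]
gripper_width: 0.459
grasp_force: 61.1
```

Converted, 0.001 m is 0.016.

```bash
python3 -m crank '0,0,0,0.016,0,0,0 | 0,0,0,0,0,0,0 | 0,0,0,0.016,0,0,0 | 0,0,0,0,0,0,0'
```

```text
time: 9.18
tool_pos: [0.5364, -0.3561, 0.09]
tool_rot: [0.0, 1.0, -0.0, 0.001]
contact_force: [-1.8, 3.2, 9.0]
gripper_width: 0.462
grasp_force: 62.0
```

Converted, -0.05 m is -0.8, -0.02 m is -0.32.

```bash
python3 -m crank '0.6,0,0,0,0,0,0 | 0.8,0,0,0,0,0,0 | 1,0,0,-0.32,0,0,0 | 1,0,0,-0.8,0,0,0 | 1,0,0,-0.8,0,0,0';python3 -m crank '1,-0.224,-0.72,0,0,0,0 | 1,-0.224,-0.72,0,0,0,0 | 1,-0.224,-0.72,0,0,0,0 | 1,-0.224,-0.72,0,0,0,0 | 1,-0.224,-0.72,0,0,0,0';python3 -m crank '1,0,0,0.64,0,0,0 | 1,0,0,0.48,0,0,0 | 1,0,0,0,0,0,0'
python3 - <<'E'
from m import *
im,d=manip.grab_frame("scene"); P=world("scene",d); cv2.imwrite("pics/s2.png",im[100:340,240:480,::-1])
print("jar",circ(P,np.array([.536,-.356]),.0205,.05,.12),"jig",circ(P,np.array([.467,-.132]),.0215,.072,.084))
print(manip.state()["tool_pos"])
E
```

```text
time: 9.8
tool_pos: [0.5354, -0.3558, 0.2098]
tool_rot: [0.0, 1.0, -0.0, 0.0]
contact_force: [0.6, -0.5, 0.7]
gripper_width: 1.0
grasp_force: 0.0
time: 10.42
tool_pos: [0.4653, -0.1296, 0.2091]
tool_rot: [0.0, 1.0, -0.0, 0.001]
contact_force: [-0.1, 0.5, 1.2]
gripper_width: 0.998
grasp_force: 0.0
time: 10.8
tool_pos: [0.4641, -0.13, 0.1361]
tool_rot: [-0.001, 1.0, 0.0, -0.002]
contact_force: [-0.9, -0.1, -0.2]
gripper_width: 0.999
grasp_force: 0.0
jar (array([ 0.53472234, -0.3543534 ]), 8) jig (array([ 0.46648835, -0.13185583]), 146)
[ 0.46542757 -0.13072936  0.13805623]
```

View pics/s2.png

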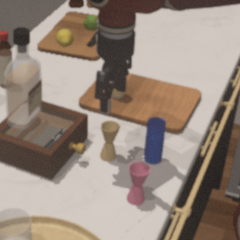

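The gripper hangs over the jigger (crop ~(109,140)), hiding the jar on the board. The blue jar and the pink jigger have not moved.

Converted, 0.04 m is 0.64, 0.0015 m is 0.024.

```bash
python3 -m crank '1,0.016,0.024,0.64,0,0,0 | 1,0,0,0.48,0,0,0 | 1,0,0,0.16,0,0,0 | 1,0,0,0,0,0,0 | 0.3,0,0,0,0,0,0';python3 -m crank '0.3,0,0,0,0,0,0 | 0.3,0,0,0,0,0,0 | 0,0,0,0,0,0,0 | 0,0,0,0,0,0,0 | 0,0,0,0,0,0,0'
```

```text
time: 11.48
tool_pos: [0.4681, -0.133, 0.0597]
tool_rot: [0.001, 1.0, -0.0, 0.002]
contact_force: [-0.6, -1.0, -0.5]
gripper_width: 0.82
grasp_force: 0.0
time: 12.1
tool_pos: [0.4677, -0.1324, 0.0591]
tool_rot: [0.0, 1.0, -0.0, 0.001]
contact_force: [0.2, 1.1, 5.6]
gripper_width: 0.474
grasp_force: 60.5
```

Converted, -0.05 m is -0.8, 0.04 m is 0.64.

```bash
python3 -m crank '0,0,0,-0.48,0,0,0 | 0,0,0,-0.8,0,0,0 | 0,0,0.64,0,0,0,0 | 0,0,0.8,0,0,0,0 | 0,-0.192,0.8,0,0,0,0'; python3 -m crank '0,-0.32,0.8,0,0,0,0 | 0,-0.32,0.48,0,0,0,0 | 0,0,0,0.64,0,0,0 | 0,0,0,0.24,0,0,0 | 0,0,0,0,0,0,0';python3 -m crank '0,0,0,0.064,0,0,0 | 0,0,0,0.032,0,0,0 | 0,0,0,0,0,0,0 | 0,0,0,0.016,0,0,0 | 0,0,0,0,0,0,0'
```

```text
time: 12.72
tool_pos: [0.4546, -0.2736, 0.1376]
tool_rot: [0.0, 1.0, 0.0, 0.0]
contact_force: [0.2, -0.2, -2.3]
gripper_width: 0.473
grasp_force: 61.0
time: 13.35
tool_pos: [0.4137, -0.3509, 0.0808]
tool_rot: [-0.001, 1.0, 0.0, -0.001]
contact_force: [-1.0, -0.6, -1.1]
gripper_width: 0.474
grasp_force: 61.0
time: 13.98
tool_pos: [0.4151, -0.3526, 0.0767]
tool_rot: [0.0, 1.0, -0.0, 0.001]
contact_force: [0.2, 1.9, 4.0]
gripper_width: 0.474
grasp_force: 61.5
```

Converted, -0.05 m is -0.8, -0.02 m is -0.32.

```bash
python3 -m crank '0.6,0,0,0,0,0,0 | 0.8,0,0,0,0,0,0 | 1,0,0,-0.32,0,0,0 | 1,0,0,-0.8,0,0,0 | 1,0,0,-0.8,0,0,0';python3 -m crank '1,0.32,-0.8,0,0,0,0 | 1,0.32,-0.8,0,0,0,0 | 1,0.32,-0.8,0,0,0,0 | 1,0.32,-0.8,0,0,0,0 | 1,0.288,-0.8,0,0,0,0'
for i in 1 2 3; do python3 -m crank '0.6,0,0,0,0,0,-0.0576 | 0.6,0,0,0,0,0,-0.0576 | 0.6,0,0,0,0,0,-0.0576 | 0.6,0,0,0,0,0,-0.0576 | 0.6,0,0,0,0,0,-0.0576' ; done | tail -6; python3 -m crank '0.6,0,0,0,0,0,-0.0576 | 0.6,0,0,0,0,0,-0.0576 | 0.6,0,0,0,0,0,0'
python3 - <<'E'
from m import *
s=manip.state(); print(s["tool_pos"],R.from_matrix(Rq(s["tool_rot"])).as_euler("xyz"),s["joint_pos"])
for n in("wrist","scene","top"):
    im,d=manip.grab_frame(n); cv2.imwrite(f"pics/{n}3.png",im[:,:,::-1]); P=world(n,d)
    print(n,cam(n)[1],"jar",circ(P,np.array([.536,-.356]),.0205,.05,.12),"jig",circ(P,np.array([.415,-.353]),.0215,.09,.101),[(o["conf"],np.round(o["centre"]),ray(n,o["centre"][1],o["centre"][0],.04)) for o in manip.mark_of(n,"drawer_knob")])
a=cv2.imread("pics/wrist3.png");b=cv2.imread("pics/scene3.png")[100:340,230:480]
cv2.imwrite("pics/both3.png",np.hstack([cv2.resize(a,(480,360)),cv2.resize(b,(320,307),interpolation=3) if 0 else cv2.resize(b,(320,360))]))
E
```

```text
time: 14.6
tool_pos: [0.4144, -0.3523, 0.198]
tool_rot: [0.0, 1.0, -0.0, 0.0]
contact_force: [0.8, -0.7, -0.3]
gripper_width: 1.001
grasp_force: 0.0
time: 15.22
tool_pos: [0.5135, -0.1009, 0.1975]
tool_rot: [0.0, 1.0, -0.0, 0.001]
contact_force: [-0.5, -0.4, 0.5]
gripper_width: 1.002
grasp_force: 0.0
time: 17.1
tool_pos: [0.5129, -0.1025, 0.1972]
tool_rot: [0.001, 0.209, 0.978, -0.0]
contact_force: [-0.3, 0.2, -0.2]
gripper_width: 0.602
grasp_force: 0.0
time: 17.48
tool_pos: [0.5129, -0.1025, 0.197]
tool_rot: [0.001, 0.033, 0.999, -0.0]
contact_force: [0.1, -0.6, -0.3]
gripper_width: 0.601
grasp_force: 0.0
[ 0.51291895 -0.1024691   0.19697005] [-3.14110214e+00  1.56613044e-03  3.07462381e+00] [-3.39492022e-01 -1.73835268e-01  1.88197916e+00 -5.13630405e-05
  1.43180840e+00 -1.84331205e+00]
wrist [ 0.43535329 -0.09704159  0.34333118] jar (array([ 0.53611298, -0.35447582]), 2841) jig (array([ 0.415, -0.353]), 0) [(0.8, array([221., 342.]), array([ 0.51885921, -0.08421201,  0.04      ]))]
scene [0.13391504 0.76844241 0.78212862] jar (array([ 0.53609276, -0.35595345]), 390) jig (array([ 0.41419387, -0.35208714]), 114) [(0.84, array([248., 319.]), array([ 0.51958874, -0.08492508,  0.04      ]))]
top [ 0.19193099 -0.05440902  1.69608955] jar (array([ 0.53379431, -0.35522777]), 167) jig (array([ 0.41166398, -0.35031113]), 52) [(0.63, array([250., 333.]), array([ 0.50981811, -0.08350448,  0.04      ]))]
```

View pics/both3.png

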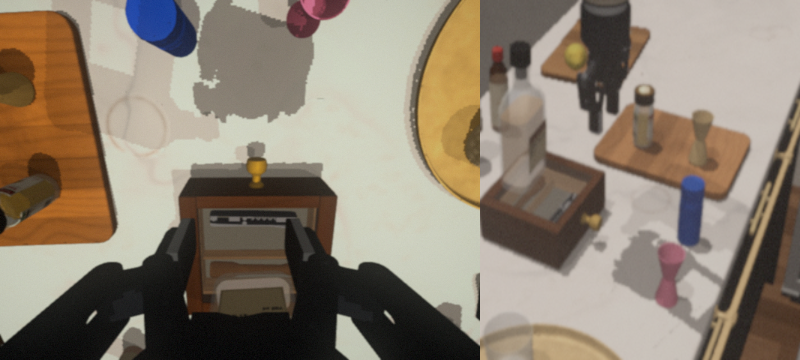

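Wrist view: knob at about (256,165) in the composite, corkscrew behind the glass at (253,217). Scene view: jar and jigger both upright on the board at (644,118) and (701,138).

Converted, 0.05 m is 0.8, 0.018 m is 0.288.

```bash
python3 -m crank '0.6,-0.016,0.288,0.32,0,0,0 | 0.6,0,0,0.8,0,0,0 | 0.6,0,0,0.8,0,0,0 | 0.6,0,0,0.32,0,0,0 | 0.6,0,0,0,0,0,0'; python3 -m crank '0.6,0,0,0.192,0,0,0 | 0.6,0,0,0.064,0,0,0 | 0.6,0,0,0,0,0,0'
```

```text
time: 18.4
tool_pos: [0.5121, -0.0826, 0.0519]
tool_rot: [-0.003, 0.032, 0.999, 0.001]
contact_force: [-1.4, -0.1, 0.4]
gripper_width: 0.6
grasp_force: 0.0
time: 18.77
tool_pos: [0.515, -0.0844, 0.0398]
tool_rot: [0.0, 0.032, 0.999, -0.0]
contact_force: [1.1, 0.0, -0.4]
gripper_width: 0.606
grasp_force: 0.0
```

```bash
python3 -m crank '0.2,0,0,0,0,0,0 | 0,0,0,0,0,0,0 | 0,0,0,0,0,0,0 | 0,0,0,0,0,0,0'
```

```text
time: 19.27
tool_pos: [0.5153, -0.0842, 0.0405]
tool_rot: [0.0, 0.032, 0.999, 0.0]
contact_force: [-0.9, 2.4, 5.6]
gripper_width: 0.211
grasp_force: 58.0
```

Converted, 0.02 m is 0.32, 0.015 m is 0.24.

```bash
python3 -m crank '0,0.16,0,0,0,0,0 | 0,0.32,0,0,0,0,0 | 0,0.32,0,0,0,0,0 | 0,0.32,0,0,0,0,0 | 0,0.24,0,0,0,0,0'; python3 -m crank '0,0.096,0,0,0,0,0 | 0,0.064,0,0,0,0,0 | 0,0,0,0,0,0,0'
```

```text
time: 19.9
tool_pos: [0.4301, -0.079, 0.0405]
tool_rot: [0.001, 0.032, 0.999, -0.0]
contact_force: [1.8, 1.9, 5.6]
gripper_width: 0.206
grasp_force: 59.9
time: 20.27
tool_pos: [0.4204, -0.0784, 0.0405]
tool_rot: [0.001, 0.032, 0.999, -0.0]
contact_force: [-0.3, 1.6, 6.6]
gripper_width: 0.207
grasp_force: 60.2
```

Converted, 0.002 m is 0.032.

```bash
python3 -m crank '0,0.032,0,0,0,0,0 | 0,0,0,0,0,0,0 | 0,0.032,0,0,0,0,0 | 0,0,0,0,0,0,0'; python3 -m crank '0.3,0,0,0,0,0,0 | 0.6,0,0,0,0,0,0 | 0.6,0,0,0,0,0,0 | 0.6,0,0,-0.48,0,0,0 | 0.6,0,0,-0.96,0,0,0';python3 -m crank '0.6,-0.48,0,-0.96,0,0,0 | 0.6,-0.72,0,-0.64,0,0,0 | 0.6,0,0,0,0,0,0'
python3 - <<'E'
from m import *
s=manip.state(); print(s["tool_pos"],R.from_matrix(Rq(s["tool_rot"])).as_euler("xyz"))
for n in("wrist","scene","top"):
    im,d=manip.grab_frame(n); cv2.imwrite(f"pics/{n}4.png",im[:,:,::-1])
    print(n,[(o["conf"],np.round(o["centre"]),ray(n,o["centre"][1],o["centre"][0],.02)) for o in manip.mark_of(n,"corkscrew")],[(o["conf"],np.round(o["centre"]),ray(n,o["centre"][1],o["centre"][0],.04)) for o in manip.mark_of(n,"drawer_knob")])
    for o in manip.outline_of(n,"corkscrew"):
        v,u=np.nonzero(o["region"]); q=np.array([ray(n,a,b,.03)[:2] for a,b in zip(u,v)]); r=cv2.minAreaRect(q.astype(np.float32)); print("outline",o["conf"],o["extent"],r)
E
```

```text
time: 20.78
tool_pos: [0.4203, -0.0784, 0.0406]
tool_rot: [0.006, 0.033, 0.999, -0.0]
contact_force: [16.3, 1.7, -7.0]
gripper_width: 0.207
grasp_force: 57.2
time: 21.4
tool_pos: [0.4132, -0.0773, 0.1273]
tool_rot: [-0.004, 0.032, 0.999, 0.001]
contact_force: [1.0, -0.1, 0.9]
gripper_width: 0.601
grasp_force: 0.0
time: 21.78
tool_pos: [0.4922, -0.0837, 0.2297]
tool_rot: [0.003, 0.032, 0.999, -0.001]
contact_force: [-0.1, 0.0, -0.6]
gripper_width: 0.598
grasp_force: 0.0
[ 0.49215937 -0.08370163  0.22972085] [-3.13950451  0.00665787  3.07734343]
wrist [(0.67, array([209., 321.]), array([ 0.49299964, -0.0819899 ,  0.02      ]))] [(0.87, array([130., 320.]), array([ 0.4165487 , -0.07814808,  0.04      ])), (0.52, array([212., 321.]), array([ 0.48989227, -0.08186545,  0.04      ]))]
outline 0.94 [265.1, 196.9, 375.2, 222.0] ((0.48870792984962463, -0.08294792473316193), (0.1071498841047287, 0.021594293415546417), 84.37744140625)
scene [(0.7, array([261., 330.]), array([ 0.48811114, -0.07710035,  0.02      ]))] [(0.55, array([261., 359.]), array([ 0.42304734, -0.08081255,  0.04      ]))]
outline 0.63 [315.7, 242.6, 347.4, 266.7] ((0.4955594837665558, -0.09076222777366638), (0.1104118749499321, 0.028585180640220642), 82.64620971679688)Traceback (most recent call last):
  File "<stdin>", line 7, in <module>
  File "h.py", line 11, in ray
    K,t,M=cam(n); r=M@np.array([(u-K[0,2])/K[0,0],(v-K[1,2])/K[1,1],1]); return t+r*(zp-t[2])/r[2]
          ~~~^^^
  File "h.py", line 6, in cam
    p=manip.camera_params(n); return np.array(p["intrinsics"]),np.array(p["xyz"]),Rq(p["orientation"])
ValueError: time passes only in moves, steps and waits
```

View pics/wrist4.png

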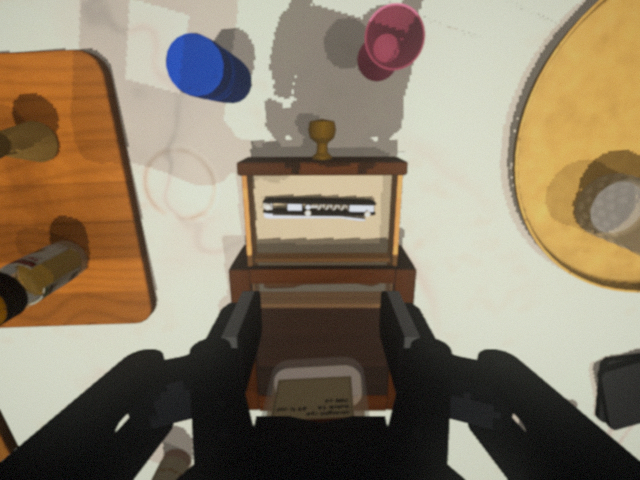

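The drawer is open to its stop. The corkscrew lies at (320,208), the drawer front's top at v≈160-174, and the chest's front edge at v≈265.

```bash
python3 - <<'E'
from m import *
im,d=manip.grab_frame("wrist"); K,t,M=cam("wrist"); cols=[290,310,330,350]
for v in list(range(150,276,4)):
    out=[]
    for u in cols:
        z=d[v,u]; p=t+M@np.array([(u-K[0,2])/K[0,0]*z,(v-K[1,2])/K[1,1]*z,z]); out.append("%.3f/%.3f"%(p[0],p[2]))
    print(v,*out)
print("x-edges", [ray("wrist",u,208,.034).round(3) for u in(264,376)])
E
```

```text
150 0.435/-0.000 0.437/0.002 0.438/0.001 0.439/0.002
154 0.439/0.002 0.441/0.001 0.442/0.001 0.443/0.001
158 0.443/-0.000 0.444/0.002 0.446/0.001 0.447/0.002
162 0.447/0.000 0.448/0.003 0.450/0.002 0.451/-0.001
166 0.448/0.032 0.449/0.034 0.449/0.043 0.451/0.035
170 0.448/0.061 0.449/0.063 0.450/0.061 0.451/0.060
174 0.451/0.061 0.452/0.062 0.453/0.062 0.455/0.060
178 0.454/0.062 0.456/0.061 0.457/0.063 0.458/0.062
182 0.458/0.061 0.459/0.062 0.460/0.061 0.461/0.062
186 0.468/0.022 0.469/0.023 0.470/0.022 0.471/0.023
190 0.472/0.022 0.473/0.021 0.475/0.021 0.475/0.024
194 0.476/0.022 0.477/0.022 0.479/0.021 0.480/0.022
198 0.480/0.022 0.481/0.022 0.482/0.022 0.483/0.023
202 0.483/0.023 0.485/0.022 0.487/0.020 0.488/0.021
206 0.487/0.026 0.488/0.027 0.490/0.023 0.492/0.022
210 0.489/0.035 0.490/0.035 0.491/0.034 0.493/0.034
214 0.493/0.033 0.495/0.029 0.497/0.027 0.497/0.033
218 0.497/0.033 0.499/0.029 0.501/0.027 0.501/0.034
222 0.501/0.032 0.502/0.033 0.503/0.035 0.505/0.034
226 0.505/0.031 0.507/0.031 0.508/0.030 0.509/0.031
230 0.512/0.021 0.513/0.023 0.515/0.022 0.516/0.022
234 0.516/0.022 0.518/0.020 0.519/0.021 0.521/0.021
238 0.520/0.023 0.522/0.022 0.523/0.021 0.525/0.022
242 0.525/0.020 0.527/0.021 0.528/0.022 0.529/0.022
246 0.529/0.023 0.531/0.022 0.532/0.021 0.533/0.021
250 0.533/0.022 0.535/0.022 0.536/0.023 0.538/0.020
254 0.538/0.022 0.539/0.022 0.541/0.021 0.542/0.022
258 0.542/0.023 0.543/0.022 0.545/0.022 0.546/0.022
262 0.546/0.024 0.546/0.027 0.548/0.026 0.549/0.026
266 0.546/0.035 0.546/0.037 0.547/0.038 0.549/0.037
270 0.548/0.039 0.550/0.038 0.551/0.040 0.552/0.041
274 0.560/0.022 0.543/0.065 0.545/0.063 0.546/0.063
x-edges [array([ 0.485, -0.136,  0.034]), array([ 0.492, -0.03 ,  0.034])]
```

Converted, 0.1745 rad / 3.1416 = 0.0555.

```bash
python3 -m crank '0.47,0,0,0,0,0,0.0555 | 0.47,0,0,0,0,0,0.0555 | 0.47,0,0,0,0,0,0.0555 | 0.47,0,0,0,0,0,0.0555 | 0.47,0,0,0,0,0,0.0555';python3 -m crank '0.47,0,0,0,0,0,0.0555 | 0.47,0,0,0,0,0,0.0555 | 0.47,0,0,0,0,0,0.0555 | 0.47,0,0,0,0,0,0.0557 | 0.47,0,0,0,0,0,0'
python3 - <<'E'
from m import *
s=manip.state(); M=Rq(s["tool_rot"]); print(s["tool_pos"],R.from_matrix(M).as_euler("xyz"),M.T@(np.array([.5,-.083,.11])-s["tool_pos"]),s["joint_pos"])
E
```

```text
time: 22.85
tool_pos: [0.4884, -0.0827, 0.2252]
tool_rot: [-0.0, 0.454, 0.891, -0.0]
contact_force: [0.2, 0.3, 0.0]
gripper_width: 0.471
grasp_force: 0.0
time: 23.48
tool_pos: [0.4885, -0.0827, 0.2252]
tool_rot: [-0.0, 0.729, 0.684, -0.0]
contact_force: [-0.8, -0.7, 0.7]
gripper_width: 0.471
grasp_force: 0.0
[ 0.48848649 -0.08269133  0.22522721] [-3.14124346e+00 -1.21614690e-04  1.50772854e+00] [0.00040358 0.01155031 0.11522324] [-3.18040723e-01 -2.63125956e-01  1.91003091e+00  2.96956580e-05
  1.49505627e+00 -2.54975205e-01]
```

Converted, 0.04 m is 0.64, 0.0115 m is 0.184.

```bash
python3 -m crank '0.47,0,0.184,0.64,0,0,0 | 0.47,0,0,0.64,0,0,0 | 0.47,0,0,0.48,0,0,0 | 0.47,0,0,0,0,0,0 | 0.47,0,0,0,0,0,0'
python3 - <<'E'
from m import *
print(manip.state()["tool_pos"])
im,d=manip.grab_frame("wrist"); cv2.imwrite("pics/wrist5.png",im[:,:,::-1])
o=manip.outline_of("wrist","corkscrew")
for n,i in [("wrist",0)]:
    for k in o:
        p=world(n,d,k["region"]); p=p[(p[:,2]>.028)&(p[:,2]<.042)]; print(k["conf"],k["extent"],len(p),cv2.minAreaRect(p[:,:2].astype(np.float32)))
E
```

```text
time: 24.1
tool_pos: [0.501, -0.0837, 0.1169]
tool_rot: [0.001, 0.729, 0.684, 0.0]
contact_force: [0.7, -0.4, 0.2]
gripper_width: 0.467
grasp_force: 0.0
[ 0.5010172  -0.08373769  0.11689056]
0.79 [300.7, 162.3, 338.5, 320.0] 3387 ((0.49922576546669006, -0.08595911413431168), (0.1094752624630928, 0.02057318575680256), 84.64297485351562)
```

View pics/wrist5.png

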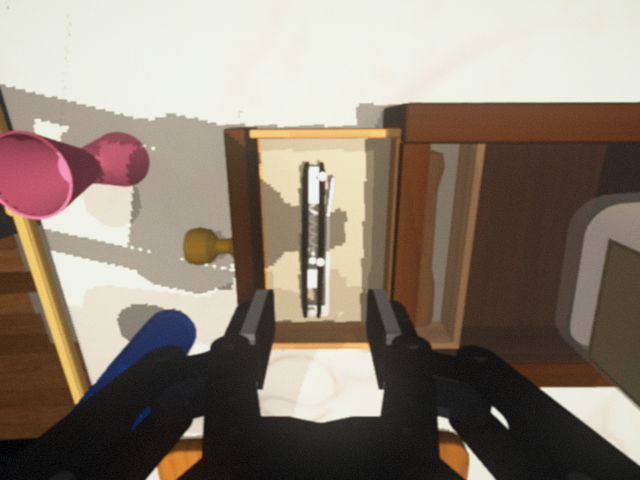

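The corkscrew (319,240) sits between the fingers (left ~258, right ~383), and the fingers clear the drawer front and the chest.

Units first: shifts go in shares of 62.5 mm and turns go in shares of pi rad. So 0.03 m is 0.48, 0.025 m is 0.4.

```bash
python3 -m crank '0.47,0,0,0.48,0,0,0 | 0.47,0,0,0.4,0,0,0 | 0.47,0,0,0.16,0,0,0 | 0.47,0,0,0.08,0,0,0 | 0.47,0,0,0,0,0,0'
```

```text
time: 24.82
tool_pos: [0.5009, -0.0837, 0.0464]
tool_rot: [0.001, 0.73, 0.684, 0.0]
contact_force: [-1.4, -0.5, -0.3]
gripper_width: 0.47
grasp_force: 0.0
```

Converted, 0.003 m is 0.048.

```bash
python3 -m crank '0.47,0,0,0.048,0,0,0 | 0.47,0,0,0,0,0,0 | 0.3,0,0,0,0,0,0 | 0,0,0,0,0,0,0 | 0,0,0,0,0,0,0'; python3 -m crank '0,0,0,0,0,0,0 | 0,0,0,0,0,0,0'
```

```text
time: 25.45
tool_pos: [0.5003, -0.0835, 0.0426]
tool_rot: [0.0, 0.73, 0.684, 0.0]
contact_force: [-1.1, 0.6, 0.1]
gripper_width: 0.0
grasp_force: 0.0
time: 25.7
tool_pos: [0.5003, -0.0835, 0.0425]
tool_rot: [0.0, 0.73, 0.684, 0.0]
contact_force: [1.0, -0.1, 0.5]
gripper_width: 0.003
grasp_force: 0.0
```

```bash
python3 - <<'E'
from m import *
im,d=manip.grab_frame("wrist"); cv2.imwrite("pics/wrist6.png",im[:,:,::-1])
for k in manip.outline_of("wrist","corkscrew"):
        p=world("wrist",d,k["region"]); print(k["conf"],k["extent"],len(p),np.percentile(p[:,2],[5,50,95]),cv2.minAreaRect(p[:,:2].astype(np.float32)))
E
```

```text
0.85 [297.7, 182.8, 339.6, 391.3] 3758 [0.02291005 0.0329927  0.0346183 ] ((0.4979512691497803, -0.08485029637813568), (0.10832829028367996, 0.02129491977393627), 82.98381805419922)
```

View pics/wrist6.png

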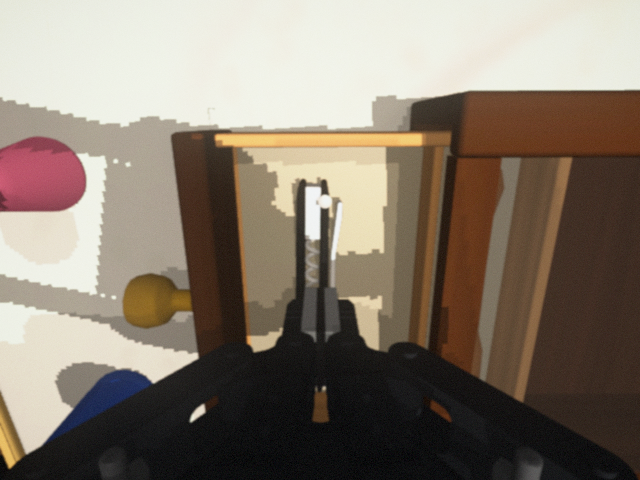

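```bash
python3 - <<'E'
from m import *
im,d=manip.grab_frame("wrist"); K,t,M=cam("wrist"); s=manip.state()["tool_pos"]; print(s)
for u in(312,332,321):
    for v in range(270,345,6):
        z=d[v,u]; p=t+M@np.array([(u-K[0,2])/K[0,0]*z,(v-K[1,2])/K[1,1]*z,z]); print(u,v,p.round(4),im[v,u])
E
```

```text
[ 0.50023956 -0.08347465  0.04247317]
312 270 [ 0.4967 -0.0747  0.026 ] [146 136 121]
312 276 [ 0.4962 -0.0803  0.0206] [120 111  88]
312 282 [ 0.4962 -0.0812  0.0259] [135 127 115]
312 288 [ 0.4974 -0.0727  0.0503] [82 78 70]
312 294 [ 0.4975 -0.0725  0.0564] [82 82 77]
312 300 [ 0.4976 -0.0722  0.0621] [83 78 72]
312 306 [ 0.4977 -0.0722  0.067 ] [86 80 80]
312 312 [ 0.4978 -0.0726  0.0707] [86 83 78]
312 318 [ 0.4979 -0.0723  0.0756] [83 76 74]
312 324 [ 0.4981 -0.0715  0.0809] [82 79 77]
312 330 [ 0.4981 -0.0718  0.0842] [80 78 75]
312 336 [ 0.498  -0.0739  0.0844] [92 91 86]
312 342 [ 0.4983 -0.0716  0.0913] [31 30 26]
332 270 [ 0.5064 -0.0736  0.0302] [171 163 150]
332 276 [ 0.5062 -0.0766  0.0304] [169 161 150]
332 282 [ 0.506  -0.0801  0.0297] [170 161 150]
332 288 [ 0.5058 -0.0728  0.0513] [97 91 86]
332 294 [ 0.5056 -0.0728  0.0569] [86 79 73]
332 300 [ 0.5054 -0.0725  0.0625] [84 78 74]
332 306 [ 0.5053 -0.0732  0.066 ] [84 80 76]
332 312 [ 0.5051 -0.0726  0.0717] [83 79 75]
332 318 [ 0.505  -0.0725  0.0759] [83 79 74]
332 324 [ 0.5049 -0.0724  0.0801] [81 79 75]
332 330 [ 0.5047 -0.0733  0.0824] [81 80 74]
332 336 [ 0.5046 -0.0715  0.0888] [28 28 27]
332 342 [ 0.5045 -0.0716  0.0919] [31 28 27]
321 270 [ 0.5012 -0.0721  0.0329] [40 37 30]
321 276 [ 0.5011 -0.0748  0.0338] [36 31 30]
321 282 [ 0.5009 -0.0781  0.0332] [35 33 29]
321 288 [ 0.5011 -0.0732  0.0498] [38 35 30]
321 294 [ 0.5011 -0.0727  0.0564] [36 33 30]
321 300 [ 0.5011 -0.0727  0.0617] [39 33 28]
321 306 [ 0.5012 -0.072   0.0676] [35 29 29]
321 312 [ 0.5011 -0.0724  0.0714] [28 27 25]
321 318 [ 0.5011 -0.0718  0.0768] [31 19 22]
321 324 [ 0.5011 -0.0728  0.079 ] [29 26 25]
321 330 [ 0.5011 -0.0721  0.0839] [29 23 22]
321 336 [ 0.501  -0.074   0.0846] [31 31 23]
321 342 [ 0.5008 -0.0765  0.0843] [26 22 20]
```

```bash
python3 -m crank '0.47,0,0,0,0,0,0 | 0.47,0,0,0,0,0,0 | 0.47,0,0,0,0,0,0' | head -2; python3 - <<'E'
from m import *
im,d=manip.grab_frame("wrist"); s=manip.state(); K,t,M=cam("wrist"); T=Rq(s["tool_rot"])
v,u=np.mgrid[280:480,0:640]; z=d[280:480]; ok=(z>0)&(z<.2)
p=(M@np.array([(u-K[0,2])/K[0,0]*z,(v-K[1,2])/K[1,1]*z,z]).reshape(3,-1)).T+t
p=p[ok.ravel()]; q=(p-s["tool_pos"])@T; q=q[(abs(q[:,0])<.05)&(q[:,2]<.012)]
for a in np.arange(-.1,.1,.008):
    m=(q[:,1]>=a)&(q[:,1]<a+.008)
    if m.sum()>5: print(round(a,3),m.sum(),"lowest at TCP+",round(-np.percentile(q[m][:,2],98),4),"x",np.median(q[m][:,0]).round(3))
E
```

```text
time: 26.22
tool_pos: [0.5003, -0.0835, 0.0425]
-0.092 22 lowest at TCP+ 0.0015 x 0.005
-0.084 801 lowest at TCP+ 0.0014 x 0.005
-0.076 1101 lowest at TCP+ -0.0025 x 0.004
-0.068 1230 lowest at TCP+ -0.003 x 0.011
-0.06 3693 lowest at TCP+ 0.003 x 0.012
-0.052 9149 lowest at TCP+ 0.0182 x 0.008
-0.044 4540 lowest at TCP+ -0.0055 x 0.005
-0.036 1496 lowest at TCP+ 0.0148 x 0.007
-0.028 5428 lowest at TCP+ 0.0113 x 0.012
-0.02 3854 lowest at TCP+ 0.0361 x 0.017
-0.012 3805 lowest at TCP+ -0.0107 x 0.011
-0.004 3232 lowest at TCP+ -0.0107 x 0.011
0.004 2905 lowest at TCP+ -0.0118 x 0.011
0.012 4176 lowest at TCP+ 0.0221 x 0.017
0.02 5027 lowest at TCP+ 0.0118 x 0.012
0.028 1496 lowest at TCP+ 0.0148 x 0.007
0.036 4007 lowest at TCP+ 0.022 x 0.006
0.044 10603 lowest at TCP+ -0.0052 x 0.008
0.052 5089 lowest at TCP+ 0.0294 x 0.012
0.06 2093 lowest at TCP+ 0.0289 x 0.012
0.068 1963 lowest at TCP+ 0.0288 x 0.007
0.076 2143 lowest at TCP+ 0.0289 x 0.005
0.084 2412 lowest at TCP+ 0.0288 x 0.002
0.092 2687 lowest at TCP+ 0.0289 x -0.0
```

```bash
python3 - <<'E'
from m import *
im,d=manip.grab_frame("wrist"); s=manip.state(); K,t,M=cam("wrist"); T=Rq(s["tool_rot"])
v,u=np.mgrid[280:480,0:640]; z=d[280:480]; ok=(z>0)&(z<.2)
p=(M@np.array([(u-K[0,2])/K[0,0]*z,(v-K[1,2])/K[1,1]*z,z]).reshape(3,-1)).T+t
q=(p-s["tool_pos"])@T; m0=ok.ravel()&(im[280:480].max(2).ravel()<50)&(q[:,2]<-.034); q=q[m0]
for a in np.arange(-.096,.1,.008):
    m=(q[:,1]>=a)&(q[:,1]<a+.008)
    if m.sum()>5: print(round(a,3),m.sum(),"lowest TCP+",round(-np.percentile(q[m][:,2],99),4),"x",np.median(q[m][:,0]).round(3))
cv2.imwrite("pics/wrist7.png",im[:,:,::-1])
E
```

```text
-0.064 2009 lowest TCP+ 0.0711 x 0.012
-0.056 6057 lowest TCP+ 0.0571 x 0.012
-0.048 5849 lowest TCP+ 0.0522 x 0.005
-0.04 1520 lowest TCP+ 0.0354 x 0.006
-0.032 1840 lowest TCP+ 0.0353 x 0.012
-0.024 4770 lowest TCP+ 0.0358 x 0.017
-0.016 3157 lowest TCP+ 0.0765 x 0.017
-0.008 2265 lowest TCP+ 0.0777 x 0.011
0.0 2244 lowest TCP+ 0.0777 x 0.011
0.008 3206 lowest TCP+ 0.0763 x 0.017
0.016 4732 lowest TCP+ 0.0355 x 0.017
0.024 1819 lowest TCP+ 0.035 x 0.012
0.032 1590 lowest TCP+ 0.0369 x 0.006
0.04 6290 lowest TCP+ 0.0517 x 0.004
0.048 5825 lowest TCP+ 0.0568 x 0.012
0.056 1985 lowest TCP+ 0.0718 x 0.012
```

View pics/wrist7.png

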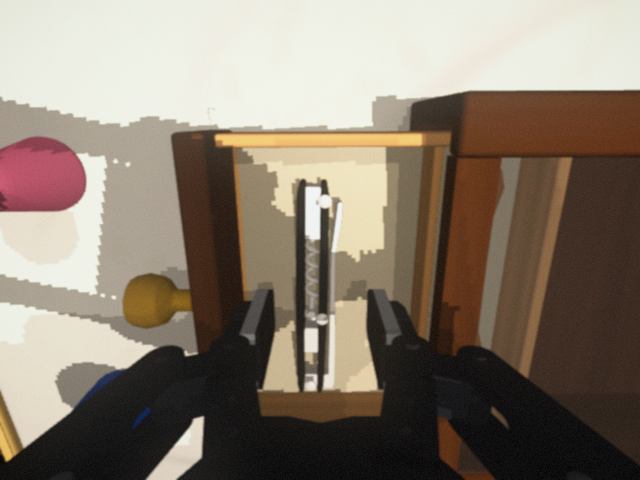

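The fingertips were about 6 mm above the TCP height when shut, so the grasp closed over the corkscrew. I'll go lower with a smaller opening so the knuckles clear the chest edge.

Converted, 0.008 m is 0.128, -0.0015 m is -0.024.

```bash
python3 -m crank '0.35,0,-0.024,0,0,0,0 | 0.35,0,0,0,0,0,0 | 0.35,0,0,0.128,0,0,0 | 0.35,0,0,0.08,0,0,0 | 0.35,0,0,0,0,0,0';python3 -m crank '0.35,0,0,0.064,0,0,0 | 0.35,0,0,0.048,0,0,0 | 0.35,0,0,0,0,0,0'
```

```text
time: 26.95
tool_pos: [0.4981, -0.0832, 0.0285]
tool_rot: [-0.001, 0.73, 0.684, -0.0]
contact_force: [-0.0, -0.6, 0.6]
gripper_width: 0.352
grasp_force: 0.0
time: 27.32
tool_pos: [0.4988, -0.0834, 0.0225]
tool_rot: [0.0, 0.73, 0.684, 0.0]
contact_force: [-0.4, 0.4, 0.2]
gripper_width: 0.353
grasp_force: 0.0
```

Converted, 0.003 m is 0.048, 0.0015 m is 0.024.

```bash
python3 -m crank '0.35,0,0,0.048,0,0,0 | 0.35,0,0,0,0,0,0 | 0.35,0,0,0.024,0,0,0 | 0.35,0,0,0,0,0,0';python3 -m crank '0.2,0,0,0,0,0,0 | 0,0,0,0,0,0,0 | 0,0,0,0,0,0,0 | 0,0,0,0,0,0,0'
```

```text
time: 27.82
tool_pos: [0.4994, -0.0836, 0.0216]
tool_rot: [-0.0, 0.729, 0.684, -0.0]
contact_force: [-15.6, 3.9, 24.8]
gripper_width: 0.35
grasp_force: 1.6
time: 28.32
tool_pos: [0.5014, -0.084, 0.0211]
tool_rot: [0.002, 0.73, 0.684, 0.001]
contact_force: [-0.0, 1.5, 11.5]
gripper_width: 0.214
grasp_force: 58.4
```

Converted, -0.04 m is -0.64, -0.02 m is -0.32.

```bash
python3 -m crank '0,0,0,-0.08,0,0,0 | 0,0,0,-0.16,0,0,0 | 0,0,0,-0.32,0,0,0 | 0,0,0,-0.48,0,0,0 | 0,0,0,-0.64,0,0,0';python3 -m crank '0,0,0,-0.32,0,0,0 | 0,0,0,0,0,0,0'
python3 - <<'E'
from m import *
s=manip.state();print(s["tool_pos"])
im,d=manip.grab_frame("wrist"); cv2.imwrite("pics/wrist8.png",im[:,:,::-1])
for k in manip.outline_of("wrist","corkscrew"):
        p=world("wrist",d,k["region"]); print(k["conf"],k["extent"],len(p),np.percentile(p[:,2],[5,50,95]),cv2.minAreaRect(p[:,:2].astype(np.float32)))
im,d=manip.grab_frame("scene"); P=world("scene",d)
for k in manip.outline_of("scene","brass_tray"):
    p=world("scene",d,k["region"]); h=cv2.convexHull(p[p[:,2]<.03][:,:2].astype(np.float32)); print("tray",cv2.minEnclosingCircle(h))
print(circ(P,np.array([.455,.265]),.155,.01,.02))
E
```

```text
time: 28.95
tool_pos: [0.4974, -0.083, 0.1227]
tool_rot: [-0.001, 0.73, 0.684, -0.001]
contact_force: [0.2, 0.0, -1.3]
gripper_width: 0.206
grasp_force: 58.7
time: 29.2
tool_pos: [0.4999, -0.0837, 0.1451]
tool_rot: [0.002, 0.73, 0.684, 0.001]
contact_force: [1.0, 0.1, -0.1]
gripper_width: 0.214
grasp_force: 58.7
[ 0.49987078 -0.08373972  0.14509129]
0.9 [295.9, 188.7, 347.4, 426.3] 9303 [0.01874849 0.15373075 0.15555109] ((0.49411317706108093, -0.15434260666370392), (0.24876859784126282, 0.04230811446905136), 86.03771209716797)
0.32 [176.5, 412.3, 456.9, 475.6] 988 [0.00202199 0.01447465 0.21124863] ((0.495976060628891, -0.20716610550880432), (0.2836682200431824, 0.2868531048297882), 84.04462432861328)
tray ((0.4576680362224579, 0.253220796585083), 0.17221792042255402)
tray ((0.5595920085906982, -0.45348984003067017), 0.1259942501783371)
(array([0.4536835 , 0.26540292]), 1942)
```

View pics/wrist8.png

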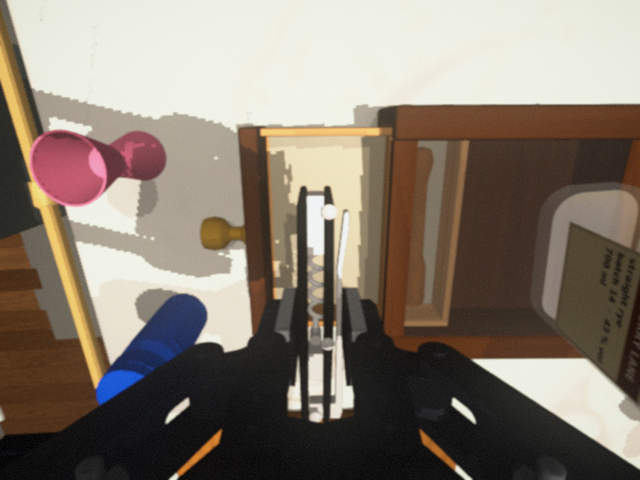

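The corkscrew is held level between the pads (~(320,310)) and the drawer is empty. The tray centre is about (0.454,0.265).

Converted, 0.05 m is 0.8, -0.018 m is -0.288.

```bash
python3 -m crank '0,0.48,-0.288,0,0,0,0 | 0,0.8,-0.288,0,0,0,0 | 0,0.8,-0.288,0,0,0,0 | 0,0.8,-0.288,0,0,0,0 | 0,0.8,-0.288,0,0,0,0';python3 -m crank '0,0.8,-0.288,0,0,0,0 | 0,0.8,-0.272,0,0,0,0 | 0,0.224,0,0,0,0,0 | 0,0,0,0.64,0,0,0 | 0,0,0,0.64,0,0,0';python3 -m crank '0,0,0,0.4,0,0,0 | 0,0,0,0.16,0,0,0 | 0,0,0,0,0,0,0 | 0,0,0,0,0,0,0'
```

```text
time: 30.02
tool_pos: [0.4224, 0.1533, 0.1416]
tool_rot: [-0.001, 0.73, 0.684, -0.001]
contact_force: [1.2, 0.9, -0.6]
gripper_width: 0.212
grasp_force: 58.8
time: 30.65
tool_pos: [0.3966, 0.2677, 0.0616]
tool_rot: [0.0, 0.73, 0.684, -0.0]
contact_force: [-1.1, 0.1, -0.5]
gripper_width: 0.208
grasp_force: 58.8
time: 31.15
tool_pos: [0.3975, 0.2683, 0.0293]
tool_rot: [0.0, 0.73, 0.684, 0.001]
contact_force: [0.2, 0.1, -0.8]
gripper_width: 0.207
grasp_force: 58.8
```

Converted, 0.008 m is 0.128, 0.006 m is 0.096.

```bash
python3 -m crank '0,0,0,0.128,0,0,0 | 0,0,0,0.096,0,0,0 | 0,0,0,0,0,0,0 | 0,0,0,0.048,0,0,0 | 0,0,0,0,0,0,0';python3 -m crank '0,0,0,0.032,0,0,0 | 0,0,0,0,0,0,0';python3 -m crank '0,0,0,0.024,0,0,0 | 0,0,0,0,0,0,0'
```

```text
time: 31.78
tool_pos: [0.3963, 0.268, 0.0108]
tool_rot: [-0.0, 0.73, 0.684, -0.0]
contact_force: [-0.1, -0.6, -0.8]
gripper_width: 0.207
grasp_force: 58.8
time: 32.02
tool_pos: [0.3963, 0.268, 0.0089]
tool_rot: [-0.0, 0.73, 0.684, -0.0]
contact_force: [-0.3, 1.1, -0.6]
gripper_width: 0.205
grasp_force: 58.8
time: 32.28
tool_pos: [0.3963, 0.268, 0.0074]
tool_rot: [-0.0, 0.73, 0.684, -0.0]
contact_force: [-0.3, 0.4, -0.4]
gripper_width: 0.209
grasp_force: 58.8
```

Converted, 0.0015 m is 0.024.

```bash
python3 -m crank '0,0,0,0.024,0,0,0 | 0,0,0,0,0,0,0'|sed -n '2p;4p';python3 -m crank '0,0,0,0.024,0,0,0 | 0,0,0,0,0,0,0'|sed -n '2p;4p'
```

```text
tool_pos: [0.3963, 0.2679, 0.0059]
contact_force: [-0.8, -0.7, -1.1]
tool_pos: [0.3965, 0.2681, 0.0054]
contact_force: [-2.9, -1.4, 7.3]
```

Converted, -0.05 m is -0.8, -0.04 m is -0.64.

```bash
python3 -m crank '0.3,0,0,0,0,0,0 | 0.45,0,0,0,0,0,0 | 0.45,0,0,-0.16,0,0,0 | 0.45,0,0,-0.64,0,0,0 | 0.45,0,0,-0.8,0,0,0'; python3 -m crank '0.6,0,0,-0.8,0,0,0 | 0.6,-0.8,0,0,0,0,0 | 0.6,-0.8,0,0,0,0,0 | 0.6,-0.8,0,0,0,0,0 | 0.6,-0.8,0,0,0,0,0'; python3 -m crank '0.6,-0.8,0.016,0,0,0,0 | 0.6,-0.8,0.016,0,0,0,0 | 0.6,-0.64,0.016,0,0,0,0 | 0.6,0,0,0,0,0,-0.0555 | 0.6,0,0,0,0,0,-0.0555'; python3 -m crank '0.6,0,0,0,0,0,-0.0555 | 0.6,0,0,0,0,0,-0.0555 | 0.6,0,0,0,0,0,-0.0555 | 0.6,0,0,0,0,0,-0.0555 | 0.6,0,0,0,0,0,-0.0555';python3 -m crank '0.6,0,0,0,0,0,-0.0555 | 0.6,0,0,0,0,0,-0.0557 | 0.6,0,0,0,0,0,0'
python3 - <<'E'
from m import *
s=manip.state(); M=Rq(s["tool_rot"]); print(s["tool_pos"],R.from_matrix(M).as_euler("xyz"),M.T@(np.array([.4203,-.0784,.028])-s["tool_pos"]))
im,d=manip.grab_frame("wrist"); print([(o["conf"],np.round(o["centre"]),ray("wrist",o["centre"][1],o["centre"][0],.04)) for o in manip.mark_of("wrist","drawer_knob")])
im,d=manip.grab_frame("scene"); cv2.imwrite("pics/s9.png",im[200:480,140:480,::-1])
for k in manip.outline_of("scene","corkscrew"):
        p=world("scene",d,k["region"]); print(k["conf"],k["extent"],len(p),np.percentile(p[:,2],[5,50,95]),cv2.minAreaRect(p[:,:2].astype(np.float32)))
E
```

```text
time: 33.4
tool_pos: [0.3955, 0.2676, 0.105]
tool_rot: [-0.0, 0.73, 0.684, -0.001]
contact_force: [1.0, 0.7, 0.6]
gripper_width: 0.45
grasp_force: 0.0
time: 34.02
tool_pos: [0.3832, 0.0671, 0.1553]
tool_rot: [0.001, 0.729, 0.684, 0.001]
contact_force: [0.1, -0.4, 0.1]
gripper_width: 0.596
grasp_force: 0.0
time: 34.65
tool_pos: [0.3772, -0.0722, 0.1551]
tool_rot: [0.0, 0.598, 0.801, 0.0]
contact_force: [-0.2, 0.0, 0.7]
gripper_width: 0.594
grasp_force: 0.0
time: 35.28
tool_pos: [0.3773, -0.0715, 0.1551]
tool_rot: [0.0, 0.203, 0.979, -0.0]
contact_force: [-0.6, -0.3, 0.2]
gripper_width: 0.599
grasp_force: 0.0
time: 35.65
tool_pos: [0.3773, -0.0715, 0.155]
tool_rot: [0.0, 0.033, 0.999, -0.0]
contact_force: [-0.2, -0.2, -0.1]
gripper_width: 0.602
grasp_force: 0.0
[ 0.37734919 -0.07150971  0.15501316] [-3.14136601e+00  7.80468899e-04  3.07466966e+00] [-0.04321629 -0.00397382  0.12704784]
[(0.95, array([286., 314.]), array([ 0.42328791, -0.08004919,  0.04      ]))]
0.75 [282.7, 373.5, 319.8, 423.0] 742 [0.00472249 0.01515502 0.01903842] ((0.3969685733318329, 0.26119112968444824), (0.11731543391942978, 0.026170846074819565), 86.57794189453125)
0.64 [348.5, 155.8, 366.5, 200.0] 640 [0.02771672 0.08192123 0.12372091] ((0.5341026186943054, -0.3510989546775818), (0.04116903990507126, 0.04307454824447632), 51.72402572631836)
```

View pics/s9.png

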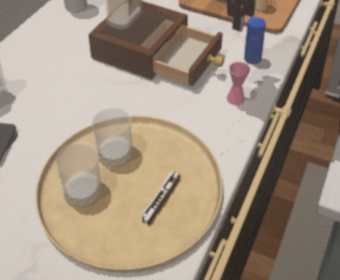

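The corkscrew lies flat inside the tray on its near half (crop (160,197)); the tumblers have not moved.

Converted, 0.045 m is 0.72, -0.043 m is -0.688.

```bash
python3 -m crank '0.6,-0.688,-0.072,0,0,0,0 | 0.6,0,0,0.72,0,0,0 | 0.6,0,0,0.72,0,0,0 | 0.6,0,0,0.32,0,0,0 | 0.6,0,0,0.16,0,0,0';python3 -m crank '0.6,0,0,0.112,0,0,0 | 0.6,0,0,0,0,0,0 | 0.2,0,0,0,0,0,0 | 0,0,0,0,0,0,0 | 0,0,0,0,0,0,0'
```

```text
time: 36.48
tool_pos: [0.419, -0.0784, 0.0331]
tool_rot: [-0.001, 0.033, 0.999, 0.0]
contact_force: [0.5, 0.1, -0.4]
gripper_width: 0.599
grasp_force: 0.0
time: 37.1
tool_pos: [0.4209, -0.0784, 0.0288]
tool_rot: [0.001, 0.033, 0.999, 0.001]
contact_force: [0.1, 3.6, 5.8]
gripper_width: 0.249
grasp_force: 58.6
```

Converted, -0.02 m is -0.32, -0.015 m is -0.24.

```bash
python3 -m crank '0,-0.16,0,0,0,0,0 | 0,-0.32,0,0,0,0,0 | 0,-0.32,0,0,0,0,0 | 0,-0.32,0,0,0,0,0 | 0,-0.24,0,0,0,0,0';python3 -m crank '0,-0.096,0,0,0,0,0 | 0,-0.048,0,0,0,0,0 | 0,0,0,0,0,0,0';python3 -m crank '0,-0.032,0,0,0,0,0 | 0,0,0,0,0,0,0'
```

```text
time: 37.72
tool_pos: [0.5063, -0.0836, 0.0288]
tool_rot: [0.001, 0.032, 0.999, 0.001]
contact_force: [-1.5, 4.6, 7.8]
gripper_width: 0.245
grasp_force: 59.8
time: 38.1
tool_pos: [0.5147, -0.0841, 0.0288]
tool_rot: [0.001, 0.032, 0.999, 0.001]
contact_force: [-0.9, 5.4, 6.6]
gripper_width: 0.249
grasp_force: 60.5
time: 38.35
tool_pos: [0.5147, -0.0841, 0.0288]
tool_rot: [-0.002, 0.032, 0.999, 0.001]
contact_force: [-9.0, 6.4, 13.7]
gripper_width: 0.249
grasp_force: 61.2
```

Converted, -0.03 m is -0.48, -0.001 m is -0.016.

```bash
python3 -m crank '0,-0.016,0,0,0,0,0 | 0,0,0,0,0,0,0 | 0.4,0,0,0,0,0,0 | 0.6,0,0,0,0,0,0 | 0.6,0,0,-0.48,0,0,0';python3 -m crank '0.6,0,0,-0.8,0,0,0 | 0.8,0,0,-0.8,0,0,0 | 1,0,0,-0.64,0,0,0 | 1,-0.112,-0.72,0,0,0,0 | 1,-0.112,-0.72,0,0,0,0';python3 -m crank '1,-0.112,-0.72,0,0,0,0 | 1,-0.112,-0.72,0,0,0,0 | 1,-0.112,-0.72,0,0,0,0 | 1,-0.112,-0.72,0,0,0,0 | 1,0,0,0,0,0,0'
python3 - <<'E'
from m import *
s=manip.state(); M=Rq(s["tool_rot"]); print(s["tool_pos"],R.from_matrix(M).as_euler("xyz"),M.T@(np.array([.5364,-.3561,.09])-s["tool_pos"]),s["joint_pos"])
im,d=manip.grab_frame("scene"); cv2.imwrite("pics/s10.png",im[120:340,230:480,::-1])
P=world("scene",d); print("jar",circ(P,np.array([.536,-.356]),.0205,.05,.12),"jig",circ(P,np.array([.415,-.353]),.0215,.09,.101))
print([(o["conf"],ray("scene",o["centre"][1],o["centre"][0],.04)) for o in manip.mark_of("scene","drawer_knob")])
E
```

```text
time: 38.98
tool_pos: [0.5144, -0.0846, 0.0549]
tool_rot: [-0.003, 0.032, 0.999, 0.001]
contact_force: [1.4, 0.8, -0.3]
gripper_width: 0.601
grasp_force: 0.0
time: 39.6
tool_pos: [0.5255, -0.177, 0.1985]
tool_rot: [0.001, 0.032, 0.999, -0.001]
contact_force: [0.6, 0.1, 0.0]
gripper_width: 0.999
grasp_force: 0.0
time: 40.22
tool_pos: [0.5406, -0.3602, 0.1968]
tool_rot: [-0.0, 0.034, 0.999, -0.0]
contact_force: [0.1, 0.4, -0.5]
gripper_width: 1.001
grasp_force: 0.0
[ 0.54064596 -0.36018475  0.19679266] [-3.14104083e+00 -5.22697256e-04  3.07315063e+00] [0.00445955 0.00384374 0.1067929 ] [-7.01824381e-01  1.30056011e-01  1.58317155e+00 -7.61865293e-04
  1.42845984e+00 -2.20407071e+00]
jar (array([ 0.53613933, -0.356467  ]), 387) jig (array([ 0.41637641, -0.35193093]), 106)
[(0.97, array([ 0.51333535, -0.08505073,  0.04      ]))]
```

View pics/s10.png

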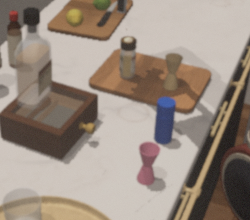

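The drawer looks shut. The jar (128,58) and jigger (174,72) still stand on the board.

Converted, 0.045 m is 0.72, 0.0045 m is 0.072.

```bash
python3 -m crank '1,0.072,0.0608,0.48,0,0,0 | 1,0,0,0.72,0,0,0 | 1,0,0,0.48,0,0,0 | 1,0,0,0.032,0,0,0 | 1,0,0,0,0,0,0';python3 -m crank '0.3,0,0,0,0,0,0 | 0.3,0,0,0,0,0,0 | 0.3,0,0,0,0,0,0 | 0,0,0,0,0,0,0 | 0,0,0,0,0,0,0'
```

```text
time: 40.95
tool_pos: [0.5376, -0.3528, 0.0919]
tool_rot: [0.001, 0.032, 0.999, -0.001]
contact_force: [-0.4, 0.6, -0.6]
gripper_width: 0.999
grasp_force: 0.0
time: 41.58
tool_pos: [0.5377, -0.3539, 0.0921]
tool_rot: [0.001, 0.032, 0.999, -0.001]
contact_force: [-0.1, -0.2, 5.0]
gripper_width: 0.46
grasp_force: 61.0
```

Converted, 0.0465 m is 0.744, 0.0117 m is 0.1872.

```bash
python3 -m crank '0,0,0,-0.48,0,0,0 | 0,0,0,-0.72,0,0,0 | 0,0,0,-0.72,0,0,0 | 0,0.1872,0.48,0,0,0,0 | 0,0.1872,0.744,0,0,0,0'; python3 -m crank '0,0.1872,0.744,0,0,0,0 | 0,0.1872,0.744,0,0,0,0 | 0,0.1872,0.744,0,0,0,0 | 0,0.1872,0.744,0,0,0,0 | 0,0.184,0.744,0,0,0,0';python3 -m crank '0,0,0.264,0,0,0,0 | 0,0,0,0.64,0,0,0 | 0,0,0,0.8,0,0,0 | 0,0,0,0.16,0,0,0 | 0,0,0,0,0,0,0'
python3 - <<'E'
from m import *
s=manip.state(); M=Rq(s["tool_rot"]); print(s["tool_pos"],M.T@(np.array([.478,-.0238,.0746])-s["tool_pos"]))
E
```

```text
time: 42.2
tool_pos: [0.518, -0.2751, 0.2104]
tool_rot: [-0.0, 0.033, 0.999, 0.0]
contact_force: [-0.2, 0.2, -0.8]
gripper_width: 0.454
grasp_force: 60.7
time: 42.82
tool_pos: [0.4742, -0.0379, 0.2094]
tool_rot: [-0.001, 0.033, 0.999, 0.0]
contact_force: [0.6, 0.5, -1.9]
gripper_width: 0.46
grasp_force: 60.7
time: 43.45
tool_pos: [0.4764, -0.0234, 0.1104]
tool_rot: [-0.001, 0.033, 0.999, 0.0]
contact_force: [0.1, 0.6, -0.6]
gripper_width: 0.461
grasp_force: 60.7
[ 0.47639735 -0.02336202  0.11041369] [-0.00167039 -0.00033185  0.03581173]
```

Converted, 0.02 m is 0.32, 0.01 m is 0.16.

```bash
python3 -m crank '0,-0.0256,0,0.32,0,0,0 | 0,0,0,0.16,0,0,0 | 0,0,0,0.064,0,0,0 | 0,0,0,0,0,0,0 | 0,0,0,0,0,0,0'; python3 -m crank '0,0,0,0.024,0,0,0 | 0,0,0,0,0,0,0'
```

```text
time: 44.08
tool_pos: [0.4786, -0.0232, 0.0773]
tool_rot: [0.001, 0.032, 0.999, -0.0]
contact_force: [-0.0, -0.2, -0.6]
gripper_width: 0.458
grasp_force: 60.7
time: 44.32
tool_pos: [0.478, -0.0231, 0.0751]
tool_rot: [0.0, 0.032, 0.999, -0.0]
contact_force: [0.5, -0.2, -0.5]
gripper_width: 0.455
grasp_force: 60.7
```

Converted, 0.001 m is 0.016.

```bash
python3 -m crank '0,0,0,0.016,0,0,0 | 0,0,0,0,0,0,0'|sed -n '2p;4p'; python3 -m crank '0,0,0,0.016,0,0,0 | 0,0,0,0,0,0,0'|sed -n '2p;4p'
```

```text
tool_pos: [0.4784, -0.0231, 0.0746]
contact_force: [-1.3, 0.9, 4.1]
tool_pos: [0.4788, -0.0232, 0.0746]
contact_force: [-3.2, -0.1, 7.7]
```

Converted, -0.055 m is -0.88, -0.05 m is -0.8.

```bash
python3 -m crank '0.6,0,0,0,0,0,0 | 0.8,0,0,0,0,0,0 | 1,0,0,-0.32,0,0,0 | 1,0,0,-0.8,0,0,0 | 1,0,0,-0.88,0,0,0';python3 -m crank '1,0.0944,-0.7616,0,0,0,0 | 1,0.0944,-0.7616,0,0,0,0 | 1,0.0944,-0.7616,0,0,0,0 | 1,0.0944,-0.7616,0,0,0,0 | 1,0.0944,-0.7616,0,0,0,0';python3 -m crank '1,0.0944,-0.7616,0,0,0,0 | 1,0.0944,-0.7616,0,0,0,0 | 1,0,0,0.48,0,0,0 | 1,0,0,0,0,0,0'
python3 - <<'E'
from m import *
s=manip.state(); M=Rq(s["tool_rot"]); print(s["tool_pos"],M.T@(np.array([.4151,-.3526,.0767])-s["tool_pos"]))
im,d=manip.grab_frame("scene"); P=world("scene",d); cv2.imwrite("pics/s11.png",im[120:340,230:480,::-1])
print("jar",circ(P,np.array([.474,-.0235]),.0205,.08,.1),"jig",circ(P,np.array([.415,-.353]),.0215,.09,.101))
E
```

```text
time: 45.45
tool_pos: [0.4771, -0.0229, 0.198]
tool_rot: [-0.001, 0.032, 0.999, 0.0]
contact_force: [-0.0, -0.2, 0.2]
gripper_width: 1.001
grasp_force: 0.0
time: 46.08
tool_pos: [0.4326, -0.2601, 0.1976]
tool_rot: [0.0, 0.032, 0.999, 0.0]
contact_force: [1.2, 1.0, -0.0]
gripper_width: 0.998
grasp_force: 0.0
time: 46.58
tool_pos: [0.4136, -0.3518, 0.1647]
tool_rot: [-0.002, 0.033, 0.999, 0.002]
contact_force: [-0.0, 0.0, 0.0]
gripper_width: 1.001
grasp_force: 0.0
[ 0.4135755  -0.3517879   0.16468328] [-0.00198055 -0.00112292  0.08797077]
jar (array([ 0.47798428, -0.02565767]), 136) jig (array([ 0.41450208, -0.35213448]), 119)
```

Converted, 0.04 m is 0.64, 0.035 m is 0.56.

```bash
python3 -m crank '1,0,-0.0128,0.64,0,0,0 | 1,0,0,0.56,0,0,0 | 1,0,0,0.192,0,0,0 | 1,0,0,0,0,0,0 | 0.3,0,0,0,0,0,0';python3 -m crank '0.3,0,0,0,0,0,0 | 0.3,0,0,0,0,0,0 | 0,0,0,0,0,0,0 | 0,0,0,0,0,0,0'
python3 - <<'E'
from m import *
s=manip.state(); M=Rq(s["tool_rot"]); p=s["tool_pos"]; tx=.4676+(p[0]-.4151); g=np.array([tx,-.1325,p[2]-.017]); print(p,g,M.T@(g-p))
E
```

```text
time: 47.25
tool_pos: [0.4163, -0.3546, 0.0832]
tool_rot: [0.001, 0.032, 0.999, -0.001]
contact_force: [-0.3, 0.3, -0.4]
gripper_width: 0.816
grasp_force: 0.0
time: 47.75
tool_pos: [0.4161, -0.3543, 0.0829]
tool_rot: [0.001, 0.032, 0.999, -0.001]
contact_force: [0.4, 2.6, 6.6]
gripper_width: 0.469
grasp_force: 60.2
[ 0.41611232 -0.35427801  0.0829374 ] [ 0.46861232 -0.1325      0.0659374 ] [-0.03797635  0.22473297  0.01684118]
```

Converted, -0.06 m is -0.96, 0.045 m is 0.72.

```bash
python3 -m crank '0,0,0,-0.48,0,0,0 | 0,0,0,-0.96,0,0,0 | 0,-0.1216,0.72,0,0,0,0 | 0,-0.1216,0.72,0,0,0,0 | 0,-0.1216,0.72,0,0,0,0';python3 -m crank '0,-0.1216,0.72,0,0,0,0 | 0,-0.1216,0.7152,0,0,0,0 | 0,0,0,0.64,0,0,0 | 0,0,0,0.48,0,0,0 | 0,0,0,0,0,0,0'
python3 - <<'E'
from m import *
s=manip.state(); M=Rq(s["tool_rot"]); p=s["tool_pos"]; print(p,M.T@(np.array([.4686,-.1325,.0655])-p))
E
```

```text
time: 48.38
tool_pos: [0.4467, -0.2193, 0.1711]
tool_rot: [0.0, 0.033, 0.999, -0.0]
contact_force: [0.1, -1.1, -1.3]
gripper_width: 0.47
grasp_force: 61.0
time: 49.0
tool_pos: [0.4653, -0.1308, 0.0981]
tool_rot: [-0.003, 0.032, 0.999, 0.001]
contact_force: [0.3, -0.4, -0.8]
gripper_width: 0.47
grasp_force: 61.0
[ 0.46534965 -0.13082496  0.0980977 ] [-0.00354936 -0.00153285  0.0325735 ]
```

Converted, 0.018 m is 0.288, 0.007 m is 0.112.

```bash
python3 -m crank '0,-0.016,0,0.288,0,0,0 | 0,0,0,0.112,0,0,0 | 0,0,0,0,0,0,0';python3 -m crank '0,0,0,0.048,0,0,0 | 0,0,0,0,0,0,0'
```

```text
time: 49.38
tool_pos: [0.4685, -0.1321, 0.0757]
tool_rot: [-0.0, 0.033, 0.999, 0.0]
contact_force: [0.6, -0.3, -1.3]
gripper_width: 0.468
grasp_force: 61.1
time: 49.62
tool_pos: [0.4688, -0.1321, 0.0732]
tool_rot: [0.0, 0.032, 0.999, -0.0]
contact_force: [-0.0, -0.3, -1.6]
gripper_width: 0.474
grasp_force: 61.1
```

Converted, 0.005 m is 0.08, 0.0015 m is 0.024.

```bash
python3 -m crank '0,0,0,0.08,0,0,0 | 0,0,0,0.024,0,0,0 | 0,0,0,0,0,0,0'|sed -n '2p;4p';python3 -m crank '0,0,0,0.024,0,0,0 | 0,0,0,0,0,0,0'|sed -n '2p;4p'
```

```text
tool_pos: [0.4685, -0.1319, 0.0662]
contact_force: [-0.1, 0.1, -0.3]
tool_pos: [0.4691, -0.1321, 0.0655]
contact_force: [-0.2, 1.1, 2.4]
```

Touching; release, lift clear, retreat and check.

```bash
python3 -m crank '0.6,0,0,0,0,0,0 | 0.8,0,0,0,0,0,0 | 1,0,0,-0.32,0,0,0 | 1,0,0,-0.8,0,0,0 | 1,0,0,-0.88,0,0,0';python3 -m crank '1,0.16,-0.72,0,0,0,0 | 1,0.16,-0.72,0,0,0,0 | 1,0.16,-0.72,0,0,0,0 | 1,0.16,-0.72,0,0,0,0 | 1,0,0,0,0,0,0'
python3 - <<'E'
from m import *
for n in("top","scene"):
    im,d=manip.grab_frame(n); cv2.imwrite(f"pics/{n}12.png",im[:,:,::-1]); P=world(n,d)
    print(n,"jar",circ(P,np.array([.474,-.0235]),.0205,.08,.1),"jig",circ(P,np.array([.466,-.132]),.0215,.072,.084),"blue",circ(P,np.array([.372,-.161]),.0205,.04,.1),"pink",circ(P,np.array([.36,-.024]),.0215,.072,.084))
    V=np.zeros(d.shape+(3,)); v,u=np.nonzero(d>0); V[v,u]=P; hsv=cv2.cvtColor(im,cv2.COLOR_RGB2HSV)
    f=(V[:,:,2]>.02)&(V[:,:,2]<.058)&(V[:,:,0]>.5)&(V[:,:,0]<.6)&(abs(V[:,:,1]+.09)<.075)&(d>0)&(hsv[:,:,2]<110)
    q=V[f]; c=np.polyfit(q[:,1],q[:,0],1); print("face x@-.085",np.polyval(c,-.085))
    for o in manip.mark_of(n,"drawer_knob"): print("knob",o["conf"],ray(n,o["centre"][1],o["centre"][0],.04))
a=cv2.imread("pics/scene12.png")[120:480,160:460];b=cv2.imread("pics/top12.png")[140:350,140:500]
cv2.imwrite("pics/fin.png",np.hstack([a,cv2.resize(b,(500,360),interpolation=3)]))
E
```

```text
time: 50.88
tool_pos: [0.4679, -0.1317, 0.1904]
tool_rot: [-0.001, 0.032, 0.999, 0.0]
contact_force: [1.8, -0.2, 0.1]
gripper_width: 0.999
grasp_force: 0.0
time: 51.5
tool_pos: [0.4161, -0.3113, 0.19]
tool_rot: [-0.0, 0.034, 0.999, -0.0]
contact_force: [0.3, 0.2, -0.4]
gripper_width: 1.001
grasp_force: 0.0
top jar (array([ 0.4754587 , -0.02543577]), 46) jig (array([ 0.46421817, -0.12883909]), 62) blue (array([ 0.3723812 , -0.16259261]), 72) pink (array([ 0.35884351, -0.0240738 ]), 64)
face x@-.085 0.5408464154549517
knob 0.77 [ 0.51779422 -0.08423234  0.04      ]
knob 0.55 [0.51472073 0.20833811 0.04      ]
scene jar (array([ 0.47768748, -0.02609729]), 134) jig (array([ 0.46891536, -0.12902967]), 148) blue (array([ 0.3729672 , -0.16442809]), 408) pink (array([ 0.36143051, -0.02217783]), 161)
face x@-.085 0.5428257369535444
knob 0.88 [ 0.51833525 -0.09021553  0.04      ]
knob 0.23 [0.44128237 0.2889219  0.04      ]
```

View pics/fin.png

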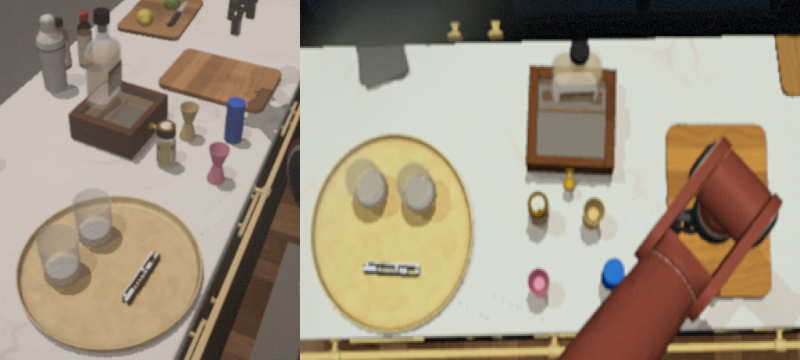

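Everything stands as asked: jar and jigger are within about 3 mm of their old spots, the drawer face measures as it did when shut, and the corkscrew lies flat on the tray.

```bash
python3 -c "
from plant import manip
print(manip.job_done())"
```

```text
the job is handed in; nothing more can be done
None
```

The job is done and handed in at about 52 s: the corkscrew lies flat on the tray, the drawer is shut, the jar and jigger stand within about 3 mm of where they stood, and the tumblers and bottle were not touched.

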